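# Refit the control knob of a table-top gas hob and hold it pressed in

## Task

The control knob has come off the little gas hob. Swing the hob's safety lever off the spindle and into its detent notch (between the two upright pins by the index bar) and leave it there; then pick up the knob, turn it so that its D-shaped bore matches the flat of the spindle, push it fully home on the spindle and press it in against the spindle's spring. Finish while still holding the knob pressed well in (do not let go), and leave the other kitchen things where they are.

Things in the scene. Friction and masses are not known exactly. Their poses are not given: they have to be found in the camera images.
- lever (a joint): hob's safety lever, rad: 0 = straight over the spindle, blocking it (starts at 0 to 0.15); grows as it swings level, clockwise from above, towards the hob's left; 0.90 = in the detent notch; end stop 1.15. Stays where left (light friction); a spring ball must be forced past the first pin, about 2 N at the grip, then it snaps into the notch and stays at 0.90.
- lever_grip (a point): middle of the lever's grip: black upright round post, 16 mm diameter, 25 mm tall, on the free end of the flat steel lever. This point is 14 mm above the lever's top face and 11 mm below the post's top, 90 mm above the worktop. It moves on a level circle of radius 100 mm about lever_pivot. +x points from the grip to the pivot.
- lever_pivot (a point): the lever's vertical hinge axis, 90 mm above the worktop, on the hob; axes of the hob (+x to its rear, +y to its left, z up). The spindle stands 70 mm in front (-x) of this axis.
- notch_spot (a point): where lever_grip stands when the lever is in the notch. The hob is fixed; its panel is 45 mm above the worktop, its body 180 mm deep (x) by 240 mm wide; the burner with pan support, up to 70 mm above the worktop, is centred 112 mm to the right (-y) of the spindle, 55 mm in radius.
- shaft_tip (a point): centre of the tip of the hob's upright brass D-spindle, 66 mm above the worktop, 21 mm above the panel: 14 mm diameter with one flat 4 mm from the axis; the top 3 mm taper. +x of this frame points square out of the flat, z up. The spindle is turned to a different angle each time and is stiff to turn (0.15 N m).
- shaft (a joint): how far the spindle is pressed in, m: 0 free, 0.005 on its stop. Spring: about 3.6 N to start, 9.6 N fully in.
- knob_mid (a point): loose black knob standing upright on the worktop, 60 g; this point is on its axis 20 mm above its underside. Round skirt 44 mm diameter, 16 mm tall; on it a bar grip 38 mm long (along x), 16 mm wide (along y), from 16 to 40 mm above the underside; a narrow nose with a white line juts out at the +x end, to 26 mm from the axis, marking the side of the bore's flat.
- salt_shaker: bystander: salt shaker, 44 mm diameter, 90 mm tall, origin at its underside
- teaspoon: bystander: teaspoon lying flat, 132x26x9 mm, origin at its underside
- tin_small: bystander: small tin, 75 mm diameter, 58 mm tall, origin at its underside
- honey_jar: bystander: glass jar with a lid, 71 mm diameter, 110 mm tall, origin at its underside
- knob_bore (a point): mouth of the knob's D-bore, in its underside, axes as knob_mid: 16 mm diameter, 14 mm deep, flat 5 mm from the axis on the +x side. The knob fits only with its +x along shaft_tip's +x (about 10 degrees of play); fully home, this mouth is 14 mm below shaft_tip and 7 mm above the hob's panel, then goes down with the spindle as it is pressed.
Mind the look-alikes: they are no part of the job. Several things look just like the part that bears knob_mid: the one meant starts farthest to the robot's right.

How it is judged:
By the outcome, as a careful person would: the job done as asked, in the order asked, and still so for the second after the job is handed in, while the arm keeps its last pose, push and grip.
It also fails if it takes over 54 s, if anything falls off the work surface, if the arm or the gripper's body presses on something with over 40 N, if the wrist force passes 120 N, or if a joint passes its speed limit or range.

## Robot

A 6-joint arm with a two-finger parallel gripper is mounted at the origin on a cart in front of the work surface, level with it; the furniture and walls round the work are solid. World frame = base frame: x ahead of the robot, y to its left, z up, the work surface at z = 0. Lengths are in m, angles in rad, forces in N, time in s.
With the tool pointing down it reaches from about 0.3 to 0.775 m from the base axis. Payload 14.6 kg.
Tool frame: the origin (TCP) lies midway between the tips of the shut fingers; the grasp point (between the pads) lies 19 mm behind it; z points along the fingers, y is the direction in which the jaws open and shut (so a half turn about z gives the same grasp; the last joint's range is limited). The gripper opens to 94 mm and grips with 3 to 60 N. Pads are 16 mm wide; open, the fingers measure 119 mm over their backs; the gripper's body (75 mm by 177 mm) begins 78 mm behind the grasp point.
Start: joints at [1.264, 0.3, 1.521, -0, 1.321, -0.067], TCP at [0.131, 0.534, 0.205] pointing down, gripper open.
Joint ranges: [-3.03, 3.03], [-0.79, 2.21], [0.23, 2.52], [-1.04, 4.18], [0, 3.07], [-2.55, 2.55]. Speed limits (rad/s): [2.22, 2.22, 2.57, 3.14, 3.14, 3.14].

## Interface

Orientations are given as a rotation vector (axis times angle).
In Python, from bench import observe, read_camera, calibration, hand_in, recognise, trace gives the robot as it stands.
- The arm moves only by the tool move_arm, never from a script. Its argument "increments" is a list of rows, each a list of 3 entries, a list of its own where there are three numbers: the opening, from 0 (shut) to 1 (fully open), then the shift along the tool's x, y, z in mm, then the turn, a rotation vector about the tool's x, y, z in degrees. A call has 1 to 10 rows; each row shifts and turns the pose as measured when the row begins, along the tool's axes as they then stand; what a row does not reach is not made up. A row lasts 1/12 s, in which the tool goes at most 41.7 mm and 7.16 degrees, less where a joint would pass 70% of its speed; a pose out of reach is approached as far as the arm can. A call is refused whole if a number of a shift passes 41.7 or a number of a turn 7.16, either way. A call with a gripper value outside its range is refused whole. The fingers move at their own pace and stop on an object; "newtons" is the grip in N (left out, the last holds). Time passes only in rows, so rows that do not move let the fingers close. It gives the time, the measured TCP pose, the force and the opening at its end, in the units of the state.
- observe(): the state, without advancing time (a new reading comes with each control period).
- read_camera(name): name is "scene" or "top"; returns the picture (420x560x3 uint8, red, green, blue); there is no depth.
- calibration(name): a dict with "fx", "fy", "cx", "cy" (pixels), "k1" (the pictures are not rectified: a ray, as slopes to the right and down, at radius r is drawn at 1 + k1 r^2 times it, then the intrinsics apply), "rvec" (rotation vector, rad) and "tvec" (3), from world to camera coordinates, as OpenCV has them. Camera axes: x right, y down, z forward; pixel columns grow to the right and rows downward; lengths in m; the calibration is good to about 2 mm. A picture is of the moment at which its call begins. calibration takes no time and is no camera call.
- hand_in(): hands the job in, once; it reports no verdict.
Trained networks look in the newest picture that a camera, given by its name, has taken for a name from the list of things; names that differ only in an ending like _2 or _b are one class to them, and where a whole thing is asked for, a point or a joint stands for the part that bears it (a point fixed in the world has none). Each returns a list of dicts, best first, with "p" (0 to 1); they miss things now and then, are a little off and sometimes report something else, mostly with a low value. They report only what shows in the picture. A call takes as long as a camera call. They do not tell look-alikes from the thing itself.
- recognise(camera, query): "pixel" ([column, row] in pixels, amid what is visible of it).
- trace(camera, query): "pixels" (420x560 bool, what is visible of it) and "pixel" ([column, row] in pixels, amid what is visible of it).
The state is a dict: "clock": time; "qpos": joint angles; "joint_velocities": joint speeds; "joint_efforts": joint torques, N m; "position": TCP position; "orientation": TCP orientation; "contact_force": force on the tool from outside, world axes, zero at the start; "torque": the same for the moment, N m; "gripper_width": finger opening in m.
Only numpy, scipy, OpenCV 4.12 (cv2) and the standard library are available. Lean on these libraries where they do the work, as an engineer would, in place of code of your own. Each camera call takes 0.05 s, during which the arm holds its last target.

## Working session

There is one attempt and no reset: what is moved stays moved. The work goes in short steps, Python scripts to look and compute and a tool call to move; the robot and the scene stay as the last step left them, time stands still between calls to the robot, and variables do not carry over. Pictures are saved under pics/ and viewed, and the job is handed in when it is done.

Besides the shell and the picture viewer there is one more tool, called after "Request:" as name(argument=value, ...) on one line, values as JSON. move_arm: Moves the arm, as the interface text tells. Its arguments: {"type":"object","properties":{"increments":{"type":"array","items":{"type":"array"}},"newtons":{"type":"number"}},"required":["increments"]}

```bash
ls; mkdir -p pics; cat > h.py <<'E'
import numpy as np,cv2
from bench import *
def save(n,img,f=None):
    cv2.imwrite('pics/'+n,cv2.cvtColor(img,cv2.COLOR_RGB2BGR))
def ray(cam,px):
    c=calibration(cam);u=np.array([(px[0]-c['cx'])/c['fx'],(px[1]-c['cy'])/c['fy']])
    s=u.copy()
    for _ in range(30): s=u/(1+c['k1']*(s@s))
    R,_=cv2.Rodrigues(np.array(c['rvec'],float));t=np.array(c['tvec'],float).ravel()
    return -R.T@t, R.T@np.array([s[0],s[1],1.])
def onz(cam,px,z):
    o,d=ray(cam,px);return o+d*(z-o[2])/d[2]
def proj(cam,P):
    c=calibration(cam);R,_=cv2.Rodrigues(np.array(c['rvec'],float));t=np.array(c['tvec'],float).ravel()
    p=R@np.array(P,float)+t;s=p[:2]/p[2];s=s*(1+c['k1']*(s@s))
    return np.array([c['fx']*s[0]+c['cx'],c['fy']*s[1]+c['cy']])
E
python3 - <<'E'
from h import *
for c in ['scene','top']:
    im=read_camera(c);save(c+'0.png',im);np.save(c+'0.npy',im)
    k=calibration(c);print(c,k,ray(c,(280,210)))
    for q in ['lever_grip','lever_pivot','shaft_tip','knob_mid','lever','notch_spot']:
        try:print(q,[(np.round(d['pixel']),round(d['p'],2)) for d in recognise(c,q)])
        except Exception as e:print(q,e)
print(observe())
E
```

```text
pics
scene {'fx': 417.73771748547546, 'fy': 417.73771748547546, 'cx': 277.0242715313851, 'cy': 209.64379018627773, 'k1': 0.04475187319529825, 'rvec': array([ 2.27800743, -0.85918538,  0.34897313]), 'tvec': array([-0.30160616,  0.35245388,  0.70661826])} (array([ 0.07592603, -0.3534692 ,  0.76406423]), array([ 0.45855316,  0.49061873, -0.7409951 ]))
lever_grip [(array([302., 209.]), 0.53)]
lever_pivot [(array([326., 230.]), 0.97)]
shaft_tip []
knob_mid [(array([232., 151.]), 0.71), (array([216., 217.]), 0.61), (array([195., 197.]), 0.59)]
lever [(array([302., 208.]), 0.84), (array([327., 228.]), 0.71)]
notch_spot [(array([322., 292.]), 0.23)]
top {'fx': 462.6245482400889, 'fy': 462.6245482400889, 'cx': 284.7322150669559, 'cy': 224.43677125269576, 'k1': -0.05915607174071962, 'rvec': array([ 2.19756351, -2.13214963,  0.16965002]), 'tvec': array([0.08973719, 0.49445071, 1.15244754])} (array([0.33615293, 0.13202313, 1.2042594 ]), array([ 0.1618926 , -0.01192855, -0.98728268]))
lever_grip [(array([302., 206.]), 0.57)]
lever_pivot [(array([318., 193.]), 0.8)]
shaft_tip [(array([235., 256.])
[... 185 characters left out ...]
lock': 0.7, 'qpos': array([ 1.26438036e+00,  2.99866243e-01,  1.52103085e+00,  2.61585178e-06,
        1.32069889e+00, -6.65955086e-02]), 'joint_velocities': array([ 7.36006411e-04,  1.14544017e-03,  1.77064191e-04, -1.66292681e-04,
        5.31230834e-04,  1.89292778e-05]), 'joint_efforts': array([-1.08276148e-03, -5.31576777e+01, -3.52873743e+01,  7.08601344e-02,
        2.12679879e-02, -2.11027219e-05]), 'position': array([0.13063369, 0.5342385 , 0.20545104]), 'orientation': array([-3.75807631e-01, -3.11903086e+00,  4.39215399e-06]), 'contact_force': array([0.60981153, 0.04161901, 0.33052823]), 'torque': array([-0.00052929, -0.0052555 , -0.0228764 ]), 'gripper_width': 0.09434908199089782}
```

View pics/scene0.png

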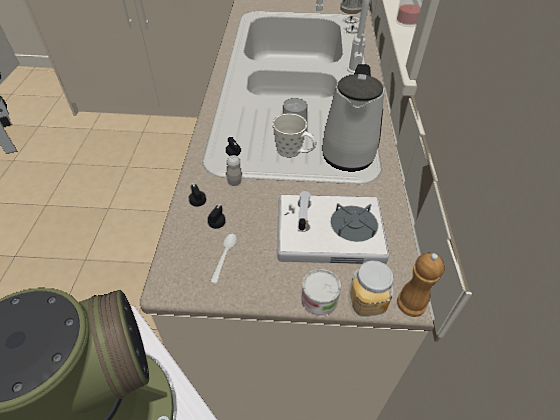

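View pics/top0.png

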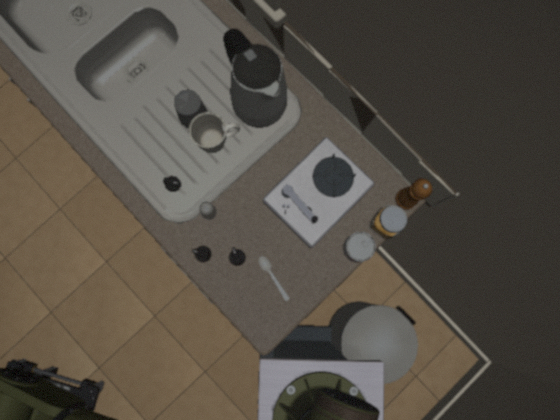

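```bash
python3 - <<'E'
from h import *
a=np.load('scene0.npy');b=np.load('top0.npy')
A=cv2.resize(a[110:310,170:370],(600,600),interpolation=cv2.INTER_CUBIC)
save('sc1.png',A)
save('tc1.png',cv2.resize(b[120:300,140:400],(780,540),interpolation=cv2.INTER_CUBIC))
E
```

```text
(no output)
```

View pics/sc1.png

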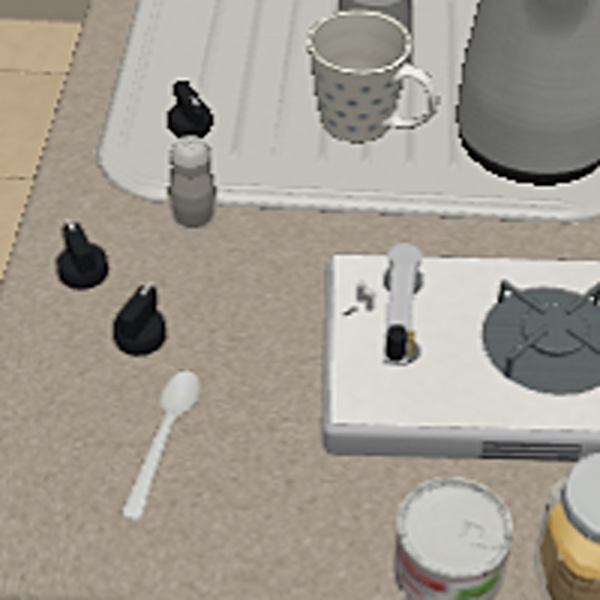

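View pics/tc1.png

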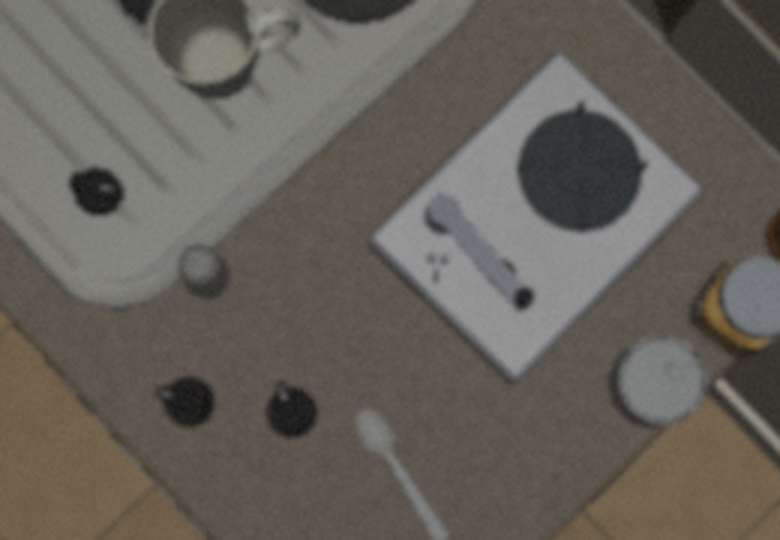

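The scene shows the white hob with the lever over the spindle: grip at scene (302,224), pivot at about (304,195). The pins are on its left, at scene (290,210). There are three black knobs, at scene (216,217), (197,197) and (233,148). I'll compute their positions next.

```bash
python3 - <<'E'
from h import *
def tri(a,b):
    o1,d1=ray('scene',a);o2,d2=ray('top',b)
    d1/=np.linalg.norm(d1);d2/=np.linalg.norm(d2)
    A=np.c_[d1,-d2];s=np.linalg.lstsq(A,o2-o1,rcond=None)[0]
    p,q=o1+s[0]*d1,o2+s[1]*d2
    return (p+q)/2,np.linalg.norm(p-q)
for cam in['scene','top']:
  for q in ['knob_mid','lever','salt_shaker','teaspoon','tin_small','honey_jar']:
    for d in trace(cam,q):
      if d['p']<.3: continue
      m=d['pixels'];ys,xs=np.where(m)
      print(cam,q,round(d['p'],2),np.round(d['pixel']),len(xs),'bbox',xs.min(),xs.max(),ys.min(),ys.max(),'z0:',np.round(onz(cam,d['pixel'],0.02),3))
  np.save(cam+'_k.npy',np.array([0]))
print('grip top scene z.101',onz('scene',(170+397/3,110+330/3),.101))
print('grip top top z.101',onz('top',(140+523/3,120+297/3),.101))
print('pivot top',onz('top',(140+440/3,120+212/3),.08), 'scene',onz('scene',(170+404/3,110+253/3),.08))
for p in [(560,55),(700,188),(513,380),(372,240)]: print('hob corner top',onz('top',(140+p[0]/3,120+p[1]/3),.045))
for p in [(328,257),(326,433)]: print('hob corner scene',onz('scene',(170+p[0]/3,110+p[1]/3),.045))
E
```

```text
scene knob_mid 0.82 [196. 196.] 306 bbox 188 206 184 206 z0: [0.412 0.31  0.02 ]
scene knob_mid 0.75 [233. 147.] 229 bbox 225 241 137 155 z0: [0.594 0.4   0.02 ]
scene knob_mid 0.66 [215. 219.] 337 bbox 207 224 204 228 z0: [0.403 0.218 0.02 ]
scene lever 0.81 [304. 208.] 316 bbox 299 310 191 231 z0: [0.583 0.105 0.02 ]
scene lever 0.68 [227. 251.] 295 bbox 211 235 234 282 z0: [0.367 0.126 0.02 ]
scene salt_shaker 0.81 [234. 169.] 434 bbox 225 242 156 186 z0: [0.542 0.325 0.02 ]
scene teaspoon 0.74 [224. 256.] 328 bbox 210 235 234 283 z0: [0.356 0.119 0.02 ]
scene tin_small 0.85 [321. 293.] 1541 bbox 301 340 269 316 z0: [ 0.447 -0.084  0.02 ]
scene honey_jar 0.61 [373. 291.] 2075 bbox 348 392 261 319 z0: [ 0.531 -0.152  0.02 ]
scene honey_jar 0.53 [214. 217.] 296 bbox 208 224 205 228 z0: [0.403 0.224 0.02 ]
top knob_mid 0.8 [173. 180.] 201 bbox 164 180 176 190 z0: [0.6   0.399 0.02 ]
top knob_mid 0.73 [234. 255.] 217 bbox 229 244 248 265 z0: [0.41  0.231 0.02 ]
top knob_mid 0.57 [204. 255.] 257 bbox 191 211 246 262 z0: [0.408 0.308 0.02 ]
top lever 0.57 [302. 201.] 362 bbox 282 317 18
[... 324 characters left out ...]
232 262 z0: [ 0.444 -0.087  0.02 ]
top tin_small 0.47 [268. 270.] 247 bbox 259 288 257 300 z0: [0.375 0.144 0.02 ]
top honey_jar 0.78 [387. 224.] 982 bbox 369 406 204 239 z0: [ 0.503 -0.163  0.02 ]
grip top scene z.101 [0.50275549 0.03376707 0.101     ]
grip top top z.101 [0.49779303 0.03516849 0.101     ]
pivot top [0.56953665 0.10338109 0.08      ] scene [0.57424642 0.09846931 0.08      ]
hob corner top [0.71935509 0.00215123 0.045     ]
hob corner top [ 0.60563013 -0.12046373  0.045     ]
hob corner top [0.4353841  0.03723906 0.045     ]
hob corner top [0.55066716 0.15946747 0.045     ]
hob corner scene [0.55066261 0.15819027 0.045     ]
hob corner scene [0.4341645  0.03017303 0.045     ]
```

There are three look-alike knobs:
- **A:** scene (215,219), y≈0.225
- **B:** scene (196,196), y≈0.31
- **C:** scene (233,147), y≈0.40, on the drainer

A fits, because it has the smallest y and so is farthest to the robot's right. I'll confirm it in a crop before grasping. The lever comes first: grip ≈(0.500,0.035), pivot ≈(0.572,0.101), hob heading ≈46.8°.

Request:
move_arm(increments=[[0.5, [-29.8, -24.8, 0], [0, 0, 0]], [0.5, [-29.8, -24.8, 0], [0, 0, 0]], [0.5, [-29.8, -24.8, 0], [0, 0, 0]], [0.5, [-29.8, -24.8, 0], [0, 0, 0]], [0.5, [-29.8, -24.8, 0], [0, 0, 0]], [0.5, [-29.8, -24.8, 0], [0, 0, 0]], [0.5, [-29.8, -24.8, 0], [0, 0, 0]], [0.5, [-29.8, -24.8, 0], [0, 0, 0]], [0.5, [-29.8, -24.8, 0], [0, 0, 0]], [0.5, [-29.8, -24.8, 0], [0, 0, 0]]], newtons=10)

```text
clock: 2.13
position: [0.366, 0.2133, 0.2051]
orientation: [0.359, 3.119, 0.003]
contact_force: [0.6, 1.0, -0.1]
gripper_width: 0.0472
```

```bash
cat >> h.py <<'E'
from scipy.spatial.transform import Rotation as Ro
def to(P,head=None):
    o=observe();R=Ro.from_rotvec(o['orientation']).as_matrix();p=np.array(o['position'])
    h=np.degrees(np.arctan2(R[1,1],R[0,1]))
    print('t',o['clock'],'pos',p.round(4),'yhead',h.round(2),'zax',R[:,2].round(4),'q',np.round(o['qpos'],2),'w',o['gripper_width'],'F',np.round(o['contact_force'],2))
    P=np.array(P,float)
    print('shift now mm',(R.T@(P-p)*1000).round(1))
    if head is not None:
        tz=(h-head+180)%360-180
        Rn=np.c_[[np.sin(np.radians(head)),-np.cos(np.radians(head)),0],[np.cos(np.radians(head)),np.sin(np.radians(head)),0],[0,0,-1]]
        Rn[:,0]=np.cross(Rn[:,1],Rn[:,2])
        print('turn rv deg',np.degrees(Ro.from_matrix(R.T@Rn).as_rotvec()).round(2),'then shift',(Rn.T@(P-p)*1000).round(1))
E
python3 -c "
from h import *
to([.5,.035,.205],-47.5)"
```

```text
t 2.1333 pos [0.366  0.2133 0.2051] yhead 76.87 zax [ 0.0019  0.0016 -1.    ] q [ 0.44  0.01  1.85  0.    1.27 -0.9 ] w 0.047229356888954 F [ 0.62  1.01 -0.1 ]
shift now mm [-171.  -143.2    0. ]
turn rv deg [ 1.6000e-01 -8.0000e-02  1.2437e+02] then shift [-2.17e+01  2.22e+02  1.00e-01]
```

Request:
move_arm(increments=[[0.5, [-28.5, -23.9, 0], [0, 0, 0]], [0.5, [-28.5, -23.9, 0], [0, 0, 0]], [0.5, [-28.5, -23.9, 0], [0, 0, 0]], [0.5, [-28.5, -23.9, 0], [0, 0, 0]], [0.5, [-28.5, -23.9, 0], [0, 0, 0]], [0.5, [-28.5, -23.9, 0], [0, 0, 0]], [0.5, [0, 0, 0], [0, 0, 7]], [0.5, [0, 0, 0], [0, 0, 7]], [0.5, [0, 0, 0], [0, 0, 7]], [0.5, [0, 0, 0], [0, 0, 7]]])

```text
clock: 2.97
position: [0.5084, 0.0158, 0.2058]
orientation: [1.118, 2.931, 0.005]
contact_force: [0.5, 0.7, -0.2]
gripper_width: 0.0472
```

Request:
move_arm(increments=[[0.5, [0, 0, 0], [0, 0, 7]], [0.5, [0, 0, 0], [0, 0, 7]], [0.5, [0, 0, 0], [0, 0, 7]], [0.5, [0, 0, 0], [0, 0, 7]], [0.5, [0, 0, 0], [0, 0, 7]], [0.5, [0, 0, 0], [0, 0, 7]], [0.5, [0, 0, 0], [0, 0, 7]], [0.5, [0, 0, 0], [0, 0, 7]], [0.5, [0, 0, 0], [0, 0, 7]], [0.5, [0, 0, 0], [0, 0, 7]]])

```text
clock: 3.8
position: [0.5085, 0.0152, 0.2058]
orientation: [2.624, 1.725, 0.008]
contact_force: [0.8, -0.1, 0.9]
gripper_width: 0.047
```

```bash
python3 -c "
from h import *
to([.5,.035,.205],-47.5)"
```

```text
t 3.8 pos [0.5085 0.0152 0.2058] yhead -23.35 zax [ 0.0053  0.0017 -1.    ] q [-0.04  0.2   1.64  0.    1.29  0.36] w 0.04701377580032328 F [ 0.8  -0.1   0.92]
shift now mm [ 14.8 -15.6   0.8]
turn rv deg [ 0.19 -0.26 24.15] then shift [  7.1 -20.3   0.8]
```

Request:
move_arm(increments=[[0.5, [0, 0, 0], [0, 0, 6]], [0.5, [0, 0, 0], [0, 0, 6]], [0.5, [0, 0, 0], [0, 0, 6]], [0.5, [0, 0, 0], [0, 0, 6]], [0.5, [7, -20, 0], [0, 0, 0]], [0.5, [0, 0, 30], [0, 0, 0]], [0.5, [0, 0, 30], [0, 0, 0]], [0.5, [0, 0, 0], [0, 0, 0]]])

```text
clock: 4.47
position: [0.5016, 0.0357, 0.146]
orientation: [2.943, 1.094, 0.016]
contact_force: [-0.6, -0.2, -1.4]
gripper_width: 0.0468
```

```bash
python3 - <<'E'
from h import *
to([.5,.035,.082],-47.5)
a=read_camera('scene');b=read_camera('top')
A=cv2.resize(a[160:280,240:360],(400,400),interpolation=cv2.INTER_CUBIC)
B=cv2.resize(b[150:270,240:360],(400,400),interpolation=cv2.INTER_CUBIC)
save('l1.png',np.hstack([A,B]))
E
```

```text
t 4.4667 pos [0.5016 0.0357 0.146 ] yhead -49.2 zax [ 0.0103  0.0017 -0.9999] q [-0.    0.25  1.73  0.    1.15  0.86] w 0.04680685627010864 F [-0.64 -0.23 -1.39]
shift now mm [-2.2 -0.9 64. ]
turn rv deg [ 0.32 -0.51 -1.69] then shift [-1.6 -0.6 64. ]
```

View pics/l1.png

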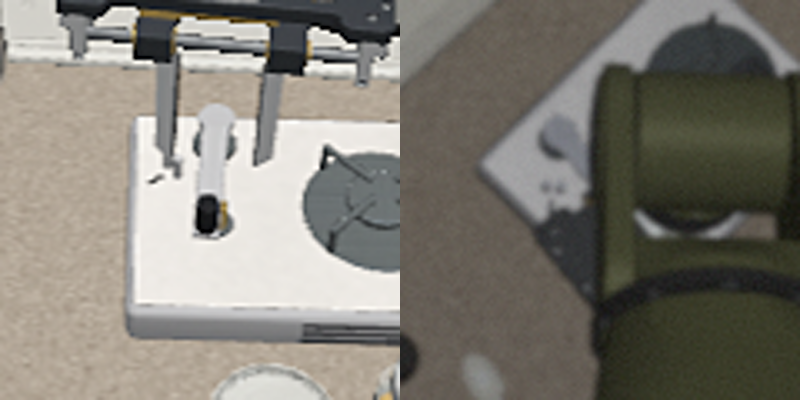

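The scene crop shows the fingers straddling the post, with the post at crop (207,213). I'll descend and close on it.

Request:
move_arm(increments=[[0.5, [-2, 0, 30], [0.3, -0.5, 0]], [0.5, [0, 0, 30], [0, 0, 0]], [0.5, [0, 0, 4], [0, 0, 0]], [0.0, [0, 0, 0], [0, 0, 0]], [0.0, [0, 0, 0], [0, 0, 0]], [0.0, [0, 0, 0], [0, 0, 0]], [0.0, [0, 0, 0], [0, 0, 0]], [0.0, [0, 0, 0], [0, 0, 0]]], newtons=8)

```text
clock: 5.23
position: [0.5101, 0.0335, 0.0998]
orientation: [2.937, 1.091, 0.035]
contact_force: [0.3, 0.5, 0.2]
gripper_width: 0.017
```

```bash
python3 - <<'E'
from h import *
to([.5,.035,.082],-47.5)
E
```

```text
t 5.2333 pos [0.5101 0.0335 0.0998] yhead -49.24 zax [ 2.390e-02 -3.000e-04 -9.997e-01] q [-0.01  0.32  1.76 -0.    1.04  0.85] w 0.01704696330855422 F [0.33 0.49 0.21]
shift now mm [-7.  -8.  17.5]
turn rv deg [ 0.92 -1.01 -1.73] then shift [-6.4 -8.  17.8]
```

Request:
move_arm(increments=[[0.45, [0, 0, 0], [0, 0, 0]], [0.45, [0, 0, 0], [0, 0, 0]], [0.45, [0, 0, 0], [0.9, -1, -1.7]], [0.45, [-3, -4, 6], [0, 0, 0]], [0.45, [-3, -4, 6], [0, 0, 0]]])

```text
clock: 5.65
position: [0.5017, 0.0353, 0.0903]
orientation: [2.926, 1.137, 0.009]
contact_force: [-0.1, -0.6, 0.2]
gripper_width: 0.0422
```

```bash
python3 - <<'E'
from h import *
to([.5,.035,.082],-47.5)
E
```

```text
t 5.65 pos [0.5017 0.0353 0.0903] yhead -47.53 zax [ 6.e-03 -2.e-04 -1.e+00] q [-0.    0.32  1.78 -0.    1.03  0.83] w 0.04224972558472768 F [-0.14 -0.56  0.2 ]
shift now mm [-1.5 -1.   8.3]
turn rv deg [ 0.24 -0.24 -0.03] then shift [-1.5 -0.9  8.3]
```

Request:
move_arm(increments=[[0.45, [-1.5, 0, 8], [0.2, -0.2, 0]], [0.45, [0, 0, 0.5], [0, 0, 0]], [0.0, [0, 0, 0], [0, 0, 0]], [0.0, [0, 0, 0], [0, 0, 0]], [0.0, [0, 0, 0], [0, 0, 0]], [0.0, [0, 0, 0], [0, 0, 0]], [0.0, [0, 0, 0], [0, 0, 0]]])

```text
clock: 6.23
position: [0.4983, 0.0343, 0.0789]
orientation: [-2.929, -1.135, 0.002]
contact_force: [-0.5, -0.5, -1.8]
gripper_width: 0.0154
```

```bash
python3 - <<'E'
from h import *
to([.5,.035,.082],-47.5)
a=read_camera('scene')
save('l2.png',cv2.resize(a[170:260,260:350],(540,540),interpolation=cv2.INTER_CUBIC))
E
```

```text
t 6.2333 pos [0.4983 0.0343 0.0789] yhead -47.65 zax [-1.3e-03 -1.0e-04 -1.0e+00] q [-0.    0.34  1.79 -0.    1.01  0.83] w 0.01543497049169697 F [-0.47 -0.55 -1.77]
shift now mm [ 1.7  0.7 -3.1]
turn rv deg [-0.04  0.06 -0.15] then shift [ 1.7  0.7 -3.1]
```

View pics/l2.png

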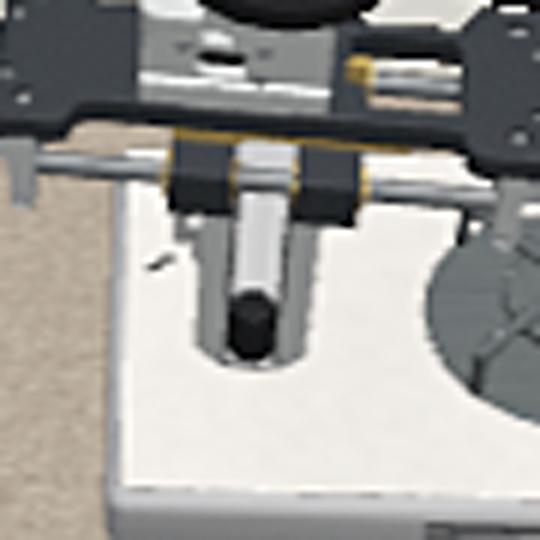

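Request:
move_arm(increments=[[0.0, [0.4, -8.7, 0], [0, 0, 5]], [0.0, [0.4, -8.7, 0], [0, 0, 5]], [0.0, [0.4, -8.7, 0], [0, 0, 5]], [0.0, [0.4, -8.7, 0], [0, 0, 5]], [0.0, [0.4, -8.7, 0], [0, 0, 5]]])

```text
clock: 6.7
position: [0.4768, 0.0722, 0.0789]
orientation: [-3.109, -0.447, 0.001]
contact_force: [3.3, 0.5, -3.2]
gripper_width: 0.0159
```

```bash
python3 - <<'E'
from h import *
to([.5,.035,.08])
p=observe()['position'][:2]-np.array([.572,.101]);print(np.hypot(*p),46.8-np.degrees(np.arctan2(-p[1],-p[0])))
E
```

```text
t 6.7 pos [0.4768 0.0722 0.0789] yhead -73.64 zax [-6.e-04  1.e-04 -1.e+00] q [0.07 0.3  1.84 0.   1.   1.36] w 0.015866532322859877 F [ 3.26  0.46 -3.18]
shift now mm [11.8 42.3 -1.1]
0.09945709802710061 29.996799632671863
```

Request:
move_arm(increments=[[0.0, [0.4, -8.7, 0], [0, 0, 5]], [0.0, [0.4, -8.7, 0], [0, 0, 5]], [0.0, [0.4, -8.7, 0], [0, 0, 5]], [0.0, [0.3, -7, 0], [0, 0, 4]], [0.0, [0, 0, 0], [0, 0, 0]]])

```text
clock: 7.12
position: [0.4724, 0.1075, 0.0789]
orientation: [3.14, -0.105, -0.001]
contact_force: [2.5, 3.3, -2.3]
gripper_width: 0.0159
```

```bash
python3 - <<'E'
from h import *
to([.5,.035,.08])
p=observe()['position'][:2]-np.array([.572,.101]);print(np.hypot(*p),46.8-np.degrees(np.arctan2(-p[1],-p[0])))
a=read_camera('scene');b=read_camera('top')
A=cv2.resize(a[170:260,260:350],(400,400),interpolation=cv2.INTER_CUBIC)
B=cv2.resize(b[150:240,240:330],(400,400),interpolation=cv2.INTER_CUBIC)
save('l3.png',np.hstack([A,B]))
E
```

```text
t 7.1167 pos [0.4724 0.1075 0.0789] yhead -93.84 zax [-5.e-04  0.e+00 -1.e+00] q [0.15 0.31 1.83 0.   1.   1.79] w 0.01594424993145009 F [ 2.47  3.29 -2.27]
shift now mm [32.4 70.5 -1.1]
0.09984889879190413 50.535458904205875
```

View pics/l3.png

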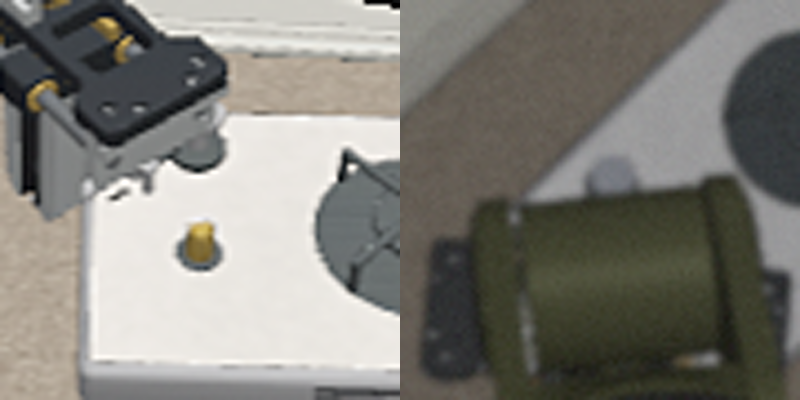

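Request:
move_arm(increments=[[0.0, [0, -2, 0], [0, 0, 0]], [0.0, [0, 0, 0], [0, 0, 0]]])

```text
clock: 7.38
position: [0.4724, 0.1082, 0.0789]
orientation: [3.14, -0.09, -0.002]
contact_force: [-0.6, 2.0, -1.6]
gripper_width: 0.0158
```

Request:
move_arm(increments=[[0.3, [0, 0, 0], [0, 0, 0]], [0.4, [0, 0, 0], [0, 0, 0]], [0.4, [0, 0, 0], [0, 0, 0]], [0.4, [0, 0, -25], [0, 0, 0]], [0.4, [0, 0, -30], [0, 0, 0]], [0.4, [0, 0, -30], [0, 0, 0]], [0.4, [0, 0, -30], [0, 0, 0]]])

```text
clock: 7.97
position: [0.4699, 0.1059, 0.1925]
orientation: [3.137, -0.087, -0.02]
contact_force: [-0.4, 0.1, 0.9]
gripper_width: 0.0374
```

```bash
python3 - <<'E'
from h import *
to([.40,.225,.2])
a=read_camera('scene')
save('l4.png',cv2.resize(a[150:300,180:360],(780,650),interpolation=cv2.INTER_CUBIC)[:600])
E
```

```text
t 7.9667 pos [0.4699 0.1059 0.1925] yhead -93.16 zax [-0.0127 -0.0033 -0.9999] q [ 0.15  0.17  1.72 -0.    1.27  1.77] w 0.037443898066573944 F [-0.37  0.13  0.91]
shift now mm [ -76.4 -115.1   -7. ]
```

View pics/l4.png

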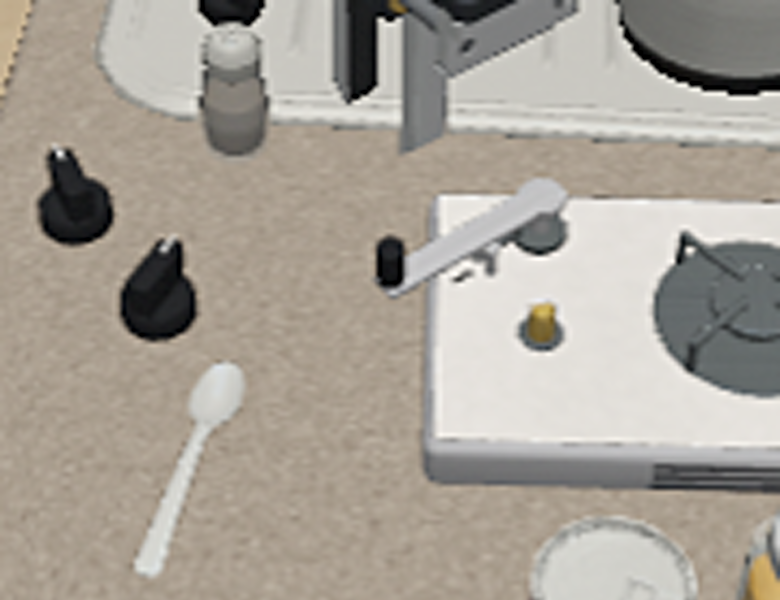

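The lever is off the spindle and in the notch: it resisted further motion and stayed put on release. The spindle is at crop (541,325). I'll move aside to clear both views.

Request:
move_arm(increments=[[0.6, [-14.7, -34, 0], [0, 0, 0]], [0.6, [-14.7, -34, 0], [0, 0, 0]], [0.6, [-14.7, -34, 0], [0, 0, 0]], [0.6, [-14.7, -34, 0], [0, 0, 0]], [0.6, [-14.7, -34, 0], [0, 0, 0]], [0.6, [-14.7, -34, 0], [0, 0, 0]], [0.6, [-14.7, -34, 0], [0, 0, 0]], [0.6, [0, 0, 0], [0, 0, 0]]])

```text
clock: 8.68
position: [0.3814, 0.3574, 0.2024]
orientation: [-3.139, 0.096, -0.01]
contact_force: [0.5, -0.2, 0.8]
gripper_width: 0.0564
```

```bash
python3 - <<'E'
from h import *
to([.40,.225,.2])
a=read_camera('scene');b=read_camera('top')
np.save('scene1.npy',a);np.save('top1.npy',b)
def crop(im,u,v,r): return cv2.resize(im[v-r:v+r,u-r:u+r],(400,400),interpolation=cv2.INTER_CUBIC)
save('s1.png',np.hstack([crop(a,305,223,22),np.clip(crop(b,306,215,25).astype(float)*2,0,255).astype(np.uint8)]))
save('k1.png',np.hstack([crop(a,215,216,25),np.clip(crop(b,237,256,22).astype(float)*2.5,0,255).astype(np.uint8)]))
save('t1.png',b)
for c in['scene','top']:
  for i in range(1):
    read_camera(c)
    for q in['shaft_tip','lever_grip','lever_pivot','knob_mid']:print(c,q,[(np.round(d['pixel'],1),round(d['p'],2)) for d in recognise(c,q)])
E
```

```text
t 8.6833 pos [0.3814 0.3574 0.2024] yhead -93.51 zax [ 6.2e-03  4.0e-04 -1.0e+00] q [ 0.68  0.24  1.61 -0.    1.29  2.32] w 0.05639704684638772 F [ 0.46 -0.16  0.76]
shift now mm [ 26.7 131.    2.4]
scene shaft_tip [(array([307.6, 225.3]), 0.48)]
scene lever_grip [(array([288.2, 203.8]), 0.71), (array([216.3, 217.7]), 0.51)]
scene lever_pivot [(array([326.2, 228. ]), 0.87)]
scene knob_mid [(array([214.6, 218.1]), 0.78), (array([234. , 146.2]), 0.54), (array([196.5, 196.9]), 0.52)]
top shaft_tip [(array([207. , 211.1]), 0.34)]
top lever_grip [(array([283.2, 210.4]), 0.76)]
top lever_pivot [(array([317.8, 192.7]), 0.73)]
top knob_mid [(array([172. , 180.1]), 0.79), (array([209.8, 257.1]), 0.39)]
```

View pics/s1.png

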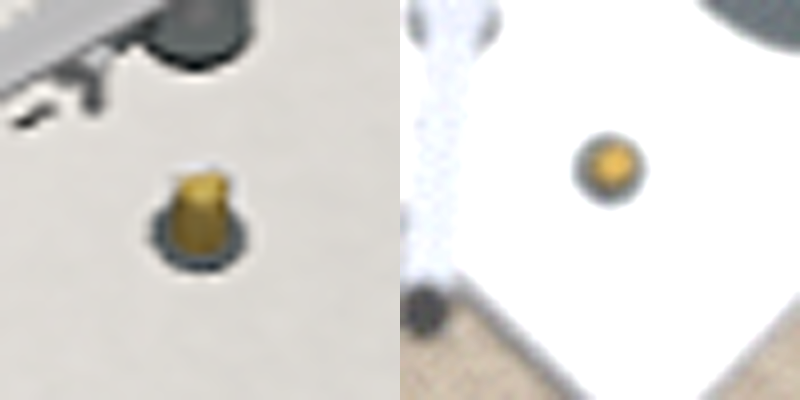

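View pics/k1.png

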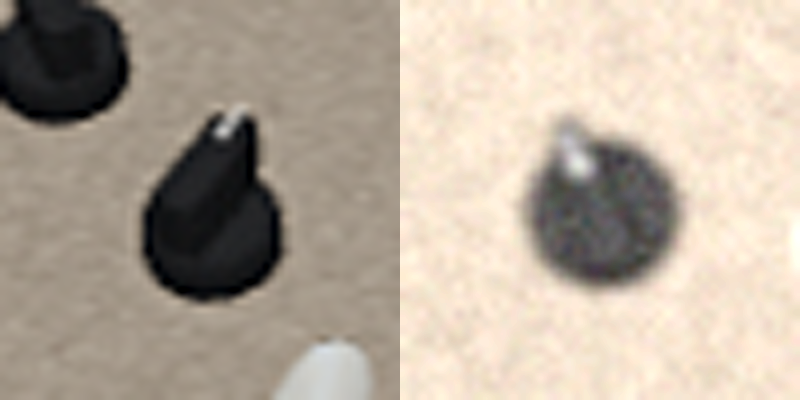

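View pics/t1.png

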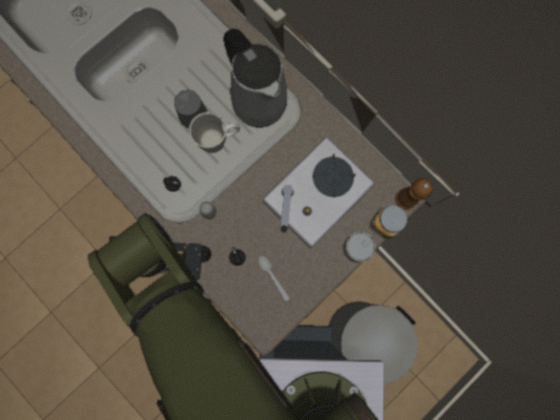

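The spindle and its collar show at scene ≈(305,222) and top ≈(307,211). Knob A is at scene (215,217) and top (237,256), with its white nose pointing up-right in the scene view. I'll average frames to read the flat and the nose.

```bash
python3 - <<'E'
from h import *
for c,n in [('scene',8),('top',12)]:
    m=np.mean([read_camera(c).astype(float) for _ in range(n)],0);np.save(c+'_avg.npy',m)
a=np.load('scene_avg.npy');b=np.load('top_avg.npy')
def crop(im,u,v,r,g=1): return np.clip(cv2.resize(im[v-r:v+r,u-r:u+r],(400,400),interpolation=cv2.INTER_NEAREST)*g,0,255).astype(np.uint8)
save('s2.png',np.hstack([crop(a,305,223,10),crop(b,307,211,10,1.6)]))
save('k2.png',np.hstack([crop(a,215,216,16,2.5),crop(b,237,256,14,3)]))
print(a[213:233,298:314].astype(int)[:,:,0]);print(a[213:233,298:314].astype(int)[:,:,2])
print(b[203:219,299:315].astype(int)[:,:,0]);print(b[203:219,299:315].astype(int)[:,:,2])
E
```

```text
[[220 220 220 220 220 220 220 221 221 221 222 221 219 219 219 218]
 [221 221 220 220 220 220 220 220 221 222 222 220 219 219 219 219]
 [223 222 221 220 220 220 220 220 221 222 221 220 218 218 219 219]
 [222 222 221 221 220 220 220 221 221 221 220 220 218 217 217 217]
 [222 221 220 220 220 220 220 221 220 220 220 220 219 218 218 218]
 [222 221 220 220 221 222 223 223 223 223 221 221 220 220 220 220]
 [222 222 221 222 225 226 227 214 197 212 224 221 221 221 221 222]
 [221 222 223 211 197 198 193 193 195 181 196 222 220 220 221 221]
 [221 221 224 215 182 178 193 196 190 148 183 224 220 219 219 218]
 [221 222 229 203 133 156 191 197 180 153 196 227 221 219 219 218]
 [222 228 216 152  89 118 146 158 144 111 193 232 223 220 220 219]
 [226 204 130  92  93 112 118 124 127 104 124 203 229 222 221 220]
 [217 172  79  86  96 112 116 114 118 108  84 145 209 226 222 220]
 [218 169  77  90  99 109 114 112 113 103  82 107 195 227 222 220]
 [213 157  74  88  97 107 113 108 109 105  87 102 193 227 221 221]
 [226 206 133  82  92 100 109 102  95  96  82 118 196 224 220 220]
 [224 229 195  91  82  87  9
[... 3027 characters left out ...]
  55  68  97 129 149 157 157]
 [158 158 148 124  91  68  57  50  51  49  53  75 112 141 154 157]
 [158 156 145 117  82  62  50  48  50  50  51  66 100 135 153 157]
 [159 157 145 114  79  57  47  46  48  49  50  64  97 135 152 156]
 [159 157 147 119  84  60  45  41  42  46  53  72 106 138 153 156]
 [158 158 152 131 101  75  56  49  47  51  63  87 121 145 154 156]
 [158 158 156 146 126 100  77  67  64  70  85 112 136 152 155 156]
 [158 157 158 157 147 130 112 101  97 104 119 136 149 154 155 156]
 [158 158 158 158 157 151 144 137 135 140 147 153 154 155 155 156]
 [158 157 158 158 158 158 157 156 156 157 158 157 157 156 155 156]
 [159 157 158 158 158 157 158 159 160 161 160 158 157 156 157 157]]
```

View pics/s2.png

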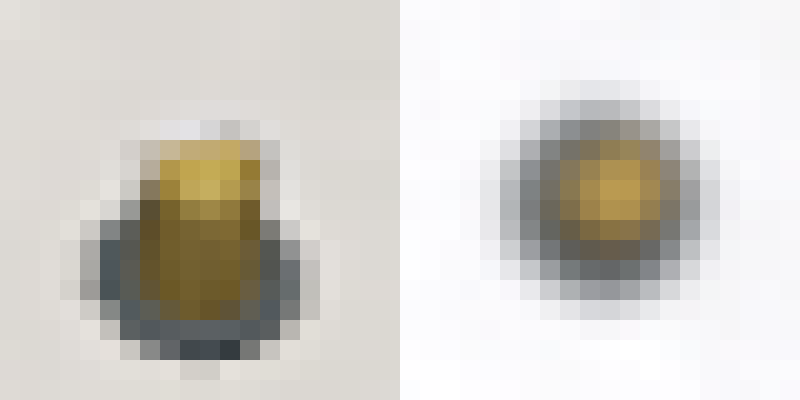

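View pics/k2.png

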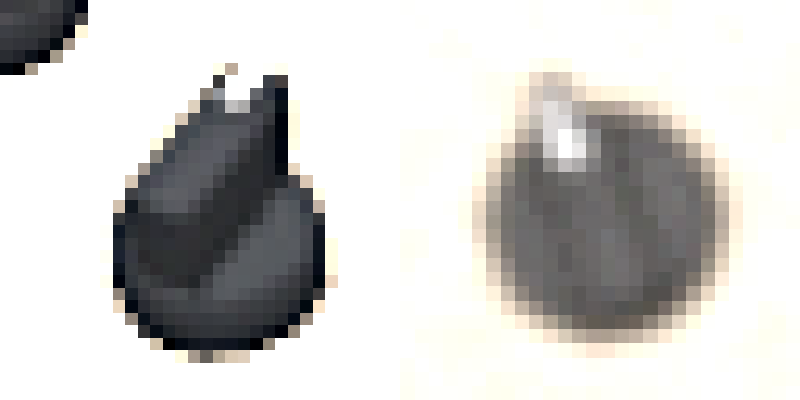

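```bash
cat > fit.py <<'E'
from h import *
from scipy.optimize import minimize
S=8
def render(cam,x,y,yaw,rt,rc,zc,win,sig,w=None):
    # returns design matrix columns
    u0,v0,n=win
    def P(pts): return np.array([(proj(cam,p)-[u0,v0]+0.5)*S-0.5 for p in pts])
    a0=np.arccos(4/7)
    def ring(r,f,z):
        # D outline: r radius, f flat distance
        al=np.arccos(min(1,f/r));th=np.linspace(al,2*np.pi-al,49)
        return [np.array([x+r*np.cos(t+yaw),y+r*np.sin(t+yaw),z]) for t in th]
    lab=np.zeros((n*S,n*S),np.float32); shade=np.zeros((2,n*S,n*S),np.float32)
    cols=[]
    c=[np.array([x+rc*np.cos(t),y+rc*np.sin(t),zc]) for t in np.linspace(0,6.283,40)]
    c0=[np.array([x+rc*np.cos(t),y+rc*np.sin(t),.045]) for t in np.linspace(0,6.283,40)]
    hull=cv2.convexHull(np.r_[P(c),P(c0)].astype(np.float32))[:,0]
    fill=lambda im,p,v:cv2.fillPoly(im,[np.round(p*16).astype(np.int32)],v,shift=4)
    fill(lab,hull,1);fill(lab,P(c),2)
    o,_=ray(cam,(280,210))
    b=ring(.007,.004,zc);m=ring(.007,.004,.063);t=ring(rt,min(.004,rt-.0005) if w is None else w,.066)
    for lo,hi,l in[(b,m,3),(m,t,4)]:
        pl,ph=P(lo),P(hi);N=len(lo)
        for i in range(N):
            j=(i+1)%N
            q=np.array([pl[i],pl[j],ph[j],ph[i]])
            e1=lo[j]-lo[i];e2=hi[i]-lo[i];nn=np.cross(e1,e2)
            if nn@(o-lo[i])<=0: continue
            nn/=np.linalg.norm(nn)
            fill(lab,q,l);fill(shade[0],q,float(nn[0]));fill(shade[1],q,float(nn[1]))
    fill(lab,P(t),5)
    G=[(lab==k).astype(np.float32) for k in range(6)]
    G+= [G[3]*shade[0],G[3]*shade[1],G[4]*shade[0],G[4]*shade[1]]
    out=[]
    for g in G:
        g=cv2.GaussianBlur(g,(0,0),sig*S)
        out.append(cv2.resize(g,(n,n),interpolation=cv2.INTER_AREA).ravel())
    return np.array(out).T
def cost(cam,img,win,p,yaw,rt,full=False):
    x,y,rc,zc,sig=p
    A=render(cam,x,y,yaw,rt,rc,zc,win,abs(sig)+.05)
    u0,v0,n=win
    I=img[v0:v0+n,u0:u0+n].reshape(-1,3)
    lam=1e-2
    reg=np.sqrt(lam)*np.diag([0,0,0,0,0,0,1,1,1,1.])
    Aa=np.r_[A,reg];Ia=np.r_[I,np.zeros((10,3))]
    c=np.linalg.lstsq(Aa,Ia,rcond=None)[0]
    r=A@c-I
    return (r**2).mean()
if __name__=='__main__':
    a=np.load('scene_avg.npy');b=np.load('top_avg.npy')
    for cam,img,win in[('scene',a,(296,214,20)),('top',b,(297,201,20))]:
        res=[]
        for yaw in range(0,360,20):
            best=None
            for rt in[.0055]:
                r=minimize(lambda p:cost(cam,img,win,p*np.array([.001,.001,.001,.001,1])+[.524,.052,.011,.048,0],np.radians(yaw),rt),[0,0,0,0,.6],method='Nelder-Mead',options=dict(maxiter=130,initial_simplex=np.array([[0,0,0,0,.6],[3,0,0,0,.6],[0,3,0,0,.6],[0,0,2,0,.6],[0,0,0,2,.6],[0,0,0,0,.9]])))
                if best is None or r.fun<best[0]:best=(r.fun,rt,(r.x*np.array([.001,.001,.001,.001,1])+[.524,.052,.011,.048,0]).round(4))
            res.append((yaw,)+best)
        for q in sorted(res,key=lambda q:q[1])[:8]:print(cam,q)
        print([round(q[1],1) for q in res])
E
time python3 fit.py
```

```text
Traceback (most recent call last):
  File "fit.py", line 57, in <module>
    r=minimize(lambda p:cost(cam,img,win,p*np.array([.001,.001,.001,.001,1])+[.524,.052,.011,.048,0],np.radians(yaw),rt),[0,0,0,0,.6],method='Nelder-Mead',options=dict(maxiter=130,initial_simplex=np.array([[0,0,0,0,.6],[3,0,0,0,.6],[0,3,0,0,.6],[0,0,2,0,.6],[0,0,0,2,.6],[0,0,0,0,.9]])))
  File "fit.py", line 57, in <lambda>
    r=minimize(lambda p:cost(cam,img,win,p*np.array([.001,.001,.001,.001,1])+[.524,.052,.011,.048,0],np.radians(yaw),rt),[0,0,0,0,.6],method='Nelder-Mead',options=dict(maxiter=130,initial_simplex=np.array([[0,0,0,0,.6],[3,0,0,0,.6],[0,3,0,0,.6],[0,0,2,0,.6],[0,0,0,2,.6],[0,0,0,0,.9]])))
                        ~~~~^^^^^^^^^^^^^^^^^^^^^^^^^^^^^^^^^^^^^^^^^^^^^^^^^^^^^^^^^^^^^^^^^^^^^^^^^^^^^^^^^^^^^^^^^^^^
  File "fit.py", line 41, in cost
    A=render(cam,x,y,yaw,rt,rc,zc,win,abs(sig)+.05)
  File "fit.py", line 17, in render
    hull=cv2.convexHull(np.r_[P(c),P(c0)].astype(np.float32))[:,0]
                                   ~^^^^
  File "fit.py", line 7, in P
    def P(pts): return np.array([(proj(cam,p)-[u0,v0]+0.5)*S-0.5 for p in pts])
                                  ~~~~^^^^^^^
  File "h.py", line 14, in proj
    c=calibration(cam);R,_=cv2.Rodrigues(np.array(c['rvec'],float));t=np.array(c['tvec'],float).ravel()
ValueError: time passes only in moves, steps and waits

real	0m8.698s
user	0m3.640s
sys	0m1.512s
```

```bash
cat > /tmp/x.py <<'E'
import sys;sys.path.insert(0,'.')
from bench import calibration,observe
import pickle
pickle.dump({c:calibration(c) for c in['scene','top']},open('cal.pkl','wb'));print(observe()['clock'])
E
python3 /tmp/x.py
sed -i 's/^from bench import \*/from bench import *\nimport pickle,os\nif os.path.exists("cal.pkl"):\n    CAL=pickle.load(open("cal.pkl","rb"))\n    calibration=lambda c:CAL[c]/' h.py
sed -i "s/def P(pts): return .*/def P(pts):\n        q=cv2pts(cam,pts);return (q-[u0,v0]+0.5)*S-0.5/" fit.py
cat >> h.py <<'E'
def cv2pts(cam,pts):
    c=calibration(cam);R,_=cv2.Rodrigues(np.array(c['rvec'],float));t=np.array(c['tvec'],float).ravel()
    p=np.array(pts)@R.T+t;s=p[:,:2]/p[:,2:];s=s*(1+c['k1']*(s**2).sum(1,keepdims=True))
    return s*[c['fx'],c['fy']]+[c['cx'],c['cy']]
E
time python3 fit.py
```

```text
10.2833
scene (80, np.float64(43.3119192969042), 0.0055, array([0.5275, 0.0485, 0.012 , 0.0463, 0.267 ]))
scene (40, np.float64(43.482625691342264), 0.0055, array([0.5275, 0.0486, 0.012 , 0.0467, 0.2019]))
scene (180, np.float64(48.066890292775476), 0.0055, array([0.5268, 0.0479, 0.012 , 0.0481, 0.1802]))
scene (200, np.float64(48.29071745766209), 0.0055, array([0.527 , 0.048 , 0.012 , 0.048 , 0.1729]))
scene (160, np.float64(49.586467862925204), 0.0055, array([0.5268, 0.048 , 0.012 , 0.0482, 0.2426]))
scene (280, np.float64(57.626332374963), 0.0055, array([0.5261, 0.0471, 0.0121, 0.0495, 0.3446]))
scene (220, np.float64(57.745531628845974), 0.0055, array([0.5269, 0.0479, 0.0121, 0.0485, 0.2625]))
scene (300, np.float64(61.51540097675711), 0.0055, array([0.5267, 0.0475, 0.0122, 0.0491, 0.3353]))
[np.float64(92.7), np.float64(105.9), np.float64(43.5), np.float64(96.1), np.float64(43.3), np.float64(95.7), np.float64(106.0), np.float64(100.8), np.float64(49.6), np.float64(48.1), np.float64(48.3), np.float64(57.7), np.float64(91.3), np.float64(61.7), np.float64(57.6), np.float64(61.5), n
[... 470 characters left out ...]
0.0055, array([0.526 , 0.0504, 0.0121, 0.0475, 0.8372]))
top (340, np.float64(2.0275969524027135), 0.0055, array([0.5261, 0.0503, 0.0119, 0.0485, 0.874 ]))
top (300, np.float64(2.0551948181646047), 0.0055, array([0.5261, 0.0503, 0.0119, 0.0481, 0.8482]))
top (60, np.float64(2.078357096110789), 0.0055, array([0.5258, 0.0504, 0.0121, 0.0483, 0.847 ]))
[np.float64(1.9), np.float64(1.8), np.float64(1.9), np.float64(2.1), np.float64(2.0), np.float64(2.2), np.float64(2.4), np.float64(2.3), np.float64(2.3), np.float64(2.4), np.float64(2.4), np.float64(2.3), np.float64(2.5), np.float64(2.4), np.float64(2.2), np.float64(2.1), np.float64(1.9), np.float64(2.0)]
real	3m3.206s
user	2m53.752s
sys	0m7.078s
```

```bash
cat > fit2.py <<'E'
from fit import *
import sys
from multiprocessing import Pool
a=np.load('scene_avg.npy');b=np.load('top_avg.npy')
W={'scene':(a,(296,214,20)),'top':(b,(297,201,20))}
def cost2(cam,v,yaw):
    img,win=W[cam]
    x,y,zc,sig,k,rt=v;x=.526+x*.001;y=.049+y*.001;zc=.048+zc*.001;sig=abs(sig)+.05;rt=.0055+rt*.0003
    rt=np.clip(rt,.0048,.0068)
    f=max(.0025,.004-(.007-rt)) if FT else min(.004,rt-.0003)
    A1=render(cam,x,y,yaw,rt,.012,zc,win,sig,w=f);A2=render(cam,x,y,yaw,rt,.012,zc,win,sig*1.8+.5,w=f)
    A=A1+k*(A1-A2)
    u0,v0,n=win;I=img[v0:v0+n,u0:u0+n].reshape(-1,3)
    # tie: taper shading basis = small reg
    reg=np.zeros((4,10));
    for i,j in enumerate([6,7,8,9]):reg[i,j]=.3
    # tie side & taper colour base
    r2=np.zeros((3,10));r2[0,3]=.5;r2[0,4]=-.5;r2[1,6]=.5;r2[1,8]=-.5;r2[2,7]=.5;r2[2,9]=-.5
    Aa=np.r_[A,reg,r2];Ia=np.r_[I,np.zeros((7,3))]
    c=np.linalg.lstsq(Aa,Ia,rcond=None)[0]
    return ((Aa@c-Ia)**2).sum()/len(I)
FT=0
def run(t):
    cam,yaw,ft=t
    global FT;FT=ft
    best=None
    for st in([0,0,0,.3 if cam=='scene' else .85,.3 if cam=='scene' else 0.,0],[.8,-.6,-.8,.4,.5,-1]):
        st=np.array(st,float);sx=np.array([st]+[st+d for d in np.diag([1,1,1,.2,.3,1.5])])
        r=minimize(lambda v:cost2(cam,v,np.radians(yaw)),st,method='Nelder-Mead',options=dict(maxiter=260,initial_simplex=sx,xatol=.01,fatol=.01))
        if best is None or r.fun<best[1]:best=(yaw,r.fun,r.x.round(2))
    return t,best
if __name__=='__main__':
    cv2.setNumThreads(1)
    ts=[(c,y,f) for c in W for f in(0,1) for y in range(0,360,20)]
    with Pool() as p: R=p.map(run,ts,chunksize=1)
    for c in W:
      for f in(0,1):
        print(c,f,[(t[1],round(bb[1],2)) for t,bb in R if t[0]==c and t[2]==f])
        print(min([bb for t,bb in R if t[0]==c and t[2]==f],key=lambda q:q[1]))
E
nproc; time OMP_NUM_THREADS=1 timeout 570 python3 fit2.py
```

```text
4
scene 0 [(0, np.float64(185.91)), (20, np.float64(156.1)), (40, np.float64(129.46)), (60, np.float64(120.09)), (80, np.float64(122.77)), (100, np.float64(147.31)), (120, np.float64(229.31)), (140, np.float64(198.82)), (160, np.float64(148.0)), (180, np.float64(142.04)), (200, np.float64(139.92)), (220, np.float64(142.67)), (240, np.float64(139.04)), (260, np.float64(146.23)), (280, np.float64(131.82)), (300, np.float64(158.2)), (320, np.float64(253.52)), (340, np.float64(215.27))]
(60, np.float64(120.09016501552935), array([ 1.23, -0.67, -0.51,  0.34,  0.41,  0.51]))
scene 1 [(0, np.float64(238.53)), (20, np.float64(181.79)), (40, np.float64(129.71)), (60, np.float64(113.15)), (80, np.float64(125.96)), (100, np.float64(177.57)), (120, np.float64(237.12)), (140, np.float64(215.32)), (160, np.float64(156.86)), (180, np.float64(150.29)), (200, np.float64(148.45)), (220, np.float64(144.63)), (240, np.float64(149.31)), (260, np.float64(149.75)), (280, np.float64(129.38)), (300, np.float64(152.56)), (320, np.float64(227.1)), (340, np.float64(277.94))]
(60, np.float64(113.14874559681199),
[... 482 characters left out ...]
40, np.float64(8.16))]
(40, np.float64(7.403372640681632), array([ 0.07,  1.32, -0.03,  0.79, -0.04, -0.11]))
top 1 [(0, np.float64(7.32)), (20, np.float64(6.54)), (40, np.float64(7.11)), (60, np.float64(8.1)), (80, np.float64(9.58)), (100, np.float64(11.03)), (120, np.float64(10.81)), (140, np.float64(10.0)), (160, np.float64(9.92)), (180, np.float64(9.85)), (200, np.float64(11.01)), (220, np.float64(11.88)), (240, np.float64(12.49)), (260, np.float64(11.85)), (280, np.float64(12.13)), (300, np.float64(11.33)), (320, np.float64(10.22)), (340, np.float64(8.68))]
(20, np.float64(6.543315893679512), array([ 0.03,  1.32, -0.19,  0.85, -0.  , -0.6 ]))
real	5m28.369s
user	19m20.684s
sys	0m45.:00s
```

The flat's normal comes out near 60° from the scene view and near 30° from the top view. I'll aim for about 50° and find the fit by feel. Next is the pose of knob A.

```bash
python3 - <<'E'
from h import *
for s in['scene','top']:
    pts=dict(scene=[(218,208),(217.2,205.8)],top=[(234.5,252.5),(233.4,247.9)])[s]
    c=dict(scene=(216.4,220),top=(237,257))[s]
    i,t=[onz(s,p,.04)[:2] for p in pts];ax=onz(s,c,.012)[:2]
    print(s,'in',i,'tip',t,'axis',ax,'head line',np.degrees(np.arctan2(*(t-i)[::-1])),'head axis-tip',np.degrees(np.arctan2(*(t-ax)[::-1])),'axis-in',np.degrees(np.arctan2(*(i-ax)[::-1])),np.hypot(*(t-ax)))
a=np.load('scene_avg.npy');b=np.load('top_avg.npy')
# skirt ellipse from dark masks, model fit: silhouettes
for s,im,(u0,v0,n) in[('scene',a,(203,200,32)),('top',b,(222,240,32))]:
    g=im[v0:v0+n,u0:u0+n].mean(2);bg=np.percentile(g,80);m=(g<bg*.62);print(s,bg,m.sum())
    # fit ring bottoms: minimise mismatch of hull of skirt (cyl) + bar
    from scipy.optimize import minimize
    S=6
    def mask(x,y,h):
        L=np.zeros((n*S,n*S),np.float32);e=np.array([np.cos(h),np.sin(h),0]);f=np.array([-e[1],e[0],0]);o=np.array([x,y,0])
        def hull(P):
            q=(cv2pts(s,P)-[u0,v0]+.5)*S-.5
            cv2.fillConvexPoly(L,np.round(cv2.convexHull(q.astype(np.float32))*16).astype(np.int32),1.,shift=4)
        hull([o+[.022*np.cos(t),.022*np.sin(t),z] for t in np.linspace(0,6.28,40) for z in(0,.016)])
        hull([o+i*e+j*f+[0,0,z] for i in(-.019,.019) for j in(-.008,.008) for z in(.016,.04)])
        hull([o+i*e+j*f+[0,0,z] for i in(.015,.026) for j in(-.002,.002) for z in(.02,.04)])
        return cv2.resize(cv2.GaussianBlur(L,(0,0),S*(.5 if s=='scene' else .9)),(n,n),interpolation=cv2.INTER_AREA)
    T=1-np.clip((g-g[m].mean())/(bg-g[m].mean()),0,1)
    yy,xx=np.mgrid[:n,:n]
    if s=='scene': T[(xx<10)&(yy<7)]=0
    best=min((minimize(lambda v:((mask(.4+v[0]*.01,.225+v[1]*.01,v[2])-T)**2).mean(),[0,0,h],method='Nelder-Mead',options=dict(initial_simplex=[[0,0,h],[1,0,h],[0,1,h],[0,0,h+.4]])) for h in np.arange(0,6.28,.8)),key=lambda r:r.fun)
    print(s,best.fun,.4+best.x[0]*.01,.225+best.x[1]*.01,np.degrees(best.x[2])%360)
# lever circle
P=np.array([[.4983,.0343],[.4768,.0722],[.4724,.1082]])
from scipy.optimize import least_squares
r=least_squares(lambda c:np.hypot(*(P-c).T)-.1,[.57,.1]).x
print('pivot',r,'hob head',np.degrees(np.arctan2(*(r-P[2])[::-1]))+51.57)
E
```

```text
scene in [0.4185376  0.22577467] tip [0.42127836 0.23267873] axis [0.40609924 0.21945253] head line 68.34797927661471 head axis-tip 41.066979529911784 axis-in 26.943222906808572 0.020133010077733444
top in [0.41517143 0.22908479] tip [0.42666641 0.23233421] axis [0.40569566 0.22451737] head line 15.784597298623762 head axis-tip 20.44293771516213 axis-in 25.734615632271446 0.022380241063169385
scene 153.7 307
scene 0.01999486226735515 0.4083569741459953 0.2242802705513245 204.95651770221832
top 93.5 197
top 0.007031625453706074 0.405589627015208 0.2252284052895125 21.70518264016728
pivot [0.5722473  0.10169228] hob head 47.84092563789334
```

Request:
move_arm(increments=[[0.45, [0, 0, 0], [0, 0, -6.6]], [0.45, [0, 0, 0], [0, 0, -6.6]], [0.45, [0, 0, 0], [0, 0, -6.6]], [0.45, [0, 0, 0], [0, 0, -6.6]], [0.45, [0, 0, 0], [0, 0, 0]]])

```text
clock: 10.7
position: [0.3835, 0.3532, 0.2026]
orientation: [3.072, 0.647, 0.01]
contact_force: [-0.2, 0.2, -0.4]
gripper_width: 0.0416
```

```bash
python3 - <<'E'
from h import *
to([.406,.225,.10],-67)
E
```

```text
t 10.7 pos [0.3835 0.3532 0.2026] yhead -66.2 zax [ 6.3e-03 -5.0e-04 -1.0e+00] q [ 0.68  0.24  1.61 -0.    1.29  1.83] w 0.04164498972164639 F [-0.2   0.2  -0.39]
shift now mm [-31.7 126.  102.8]
turn rv deg [ 0.17 -0.32  0.8 ] then shift [-29.4 126.8 102.6]
```

Request:
move_arm(increments=[[0.45, [-7.5, 31.5, 0], [0, 0, 0]], [0.45, [-7.5, 31.5, 0], [0, 0, 0]], [0.45, [-7.5, 31.5, 0], [0, 0, 0]], [0.45, [-7.5, 31.5, 0], [0.2, -0.3, 0.8]], [0.45, [0, 0, 25], [0, 0, 0]], [0.45, [0, 0, 25], [0, 0, 0]], [0.45, [0, 0, 25], [0, 0, 0]], [0.45, [0, 0, 0], [0, 0, 0]]])

```text
clock: 11.37
position: [0.4078, 0.2202, 0.1269]
orientation: [-3.087, -0.574, -0.008]
contact_force: [0.6, -0.5, 0.1]
gripper_width: 0.042
```

```bash
python3 - <<'E'
from h import *
to([.406,.225,.019],-67)
a=read_camera('scene')
save('g1.png',cv2.resize(a[170:250,170:270],(750,600),interpolation=cv2.INTER_CUBIC))
E
```

```text
t 11.3667 pos [0.4078 0.2202 0.1269] yhead -68.95 zax [ 0.0049  0.0029 -1.    ] q [0.42 0.19 1.85 0.   1.09 1.62] w 0.04203488305568256 F [ 0.64 -0.55  0.1 ]
shift now mm [ -0.6  -5.  107.9]
turn rv deg [-0.05 -0.32 -1.95] then shift [  0.2  -5.1 107.9]
```

View pics/g1.png

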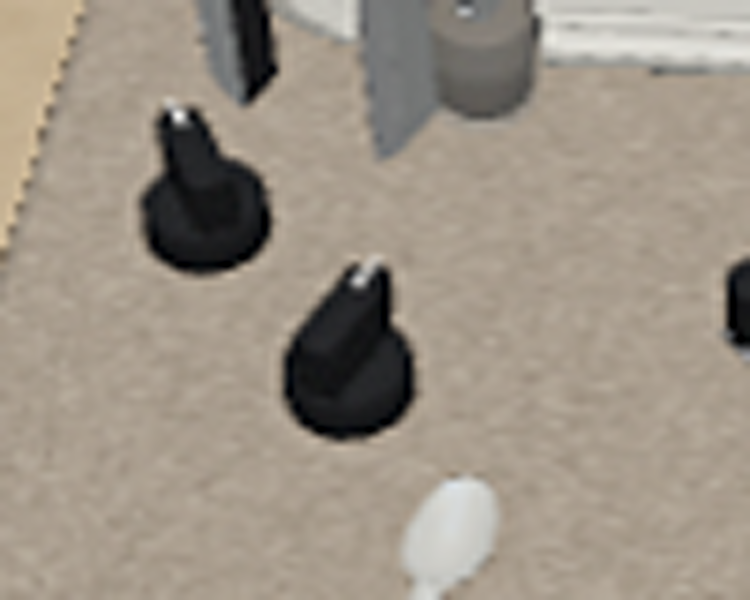

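The enlarged crop confirms knob A at crop (345,350). Its bar runs up-right with the white nose at (367,272), and it is the rightmost of the three knobs. I'll descend.

Request:
move_arm(increments=[[0.45, [0, -5, 0], [0, -0.3, -2]], [0.45, [0, 0, 18], [0, 0, 0]], [0.45, [0, 0, 18], [0, 0, 0]], [0.45, [0, 0, 18], [0, 0, 0]], [0.45, [0, 0, 18], [0, 0, 0]], [0.45, [0, 0, 0], [0, 0, 0]]])

```text
clock: 11.92
position: [0.4115, 0.2309, 0.0648]
orientation: [-3.072, -0.634, -0.023]
contact_force: [-0.2, -0.0, 0.1]
gripper_width: 0.0424
```

```bash
python3 - <<'E'
from h import *
to([.406,.225,.019],-67)
a=read_camera('scene')
save('g2.png',cv2.resize(a[170:250,170:270],(750,600),interpolation=cv2.INTER_CUBIC))
E
```

```text
t 11.9167 pos [0.4115 0.2309 0.0648] yhead -66.67 zax [ 0.0136  0.0075 -0.9999] q [0.43 0.3  1.89 0.   0.94 1.6 ] w 0.04240765163499625 F [-0.21 -0.01  0.08]
shift now mm [-8.1  3.3 45.7]
turn rv deg [-0.09 -0.89  0.33] then shift [-7.3  3.2 45.8]
```

View pics/g2.png

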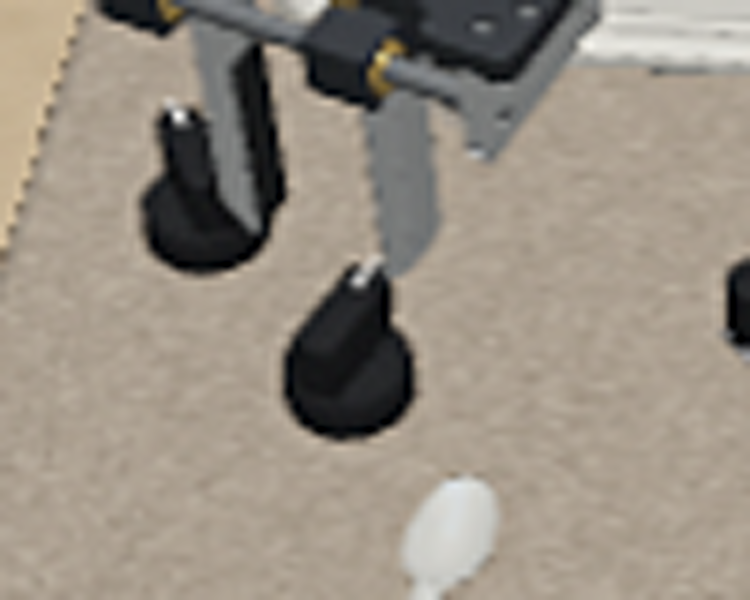

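Request:
move_arm(increments=[[0.45, [-7, 3, 0], [-0.1, -0.9, 0.3]], [0.45, [0, 0, 11], [0, 0, 0]], [0.45, [0, 0, 11], [0, -0.2, 0]], [0.45, [0, 0, 10], [0, -0.2, 0]], [0.45, [0, 0, 0], [0, 0, 0]]])

```text
clock: 12.38
position: [0.4091, 0.2271, 0.0374]
orientation: [-3.078, -0.628, -0.001]
contact_force: [0.2, -0.6, 0.3]
gripper_width: 0.0425
```

```bash
python3 - <<'E'
from h import *
to([.406,.225,.019],-67)
E
```

```text
t 12.3833 pos [0.4091 0.2271 0.0374] yhead -66.93 zax [ 7.e-04  1.e-04 -1.e+00] q [ 0.43  0.34  1.9  -0.    0.89  1.6 ] w 0.04251028841283777 F [ 0.18 -0.59  0.35]
shift now mm [-3.7  0.7 18.4]
turn rv deg [ 0.01 -0.04  0.07] then shift [-3.7  0.7 18.4]
```

Request:
move_arm(increments=[[0.45, [-3, 0.5, 8], [0, 0, 0]], [0.45, [-1, 0, 8], [0, -0.2, 0]], [0.45, [-1, 0, 2], [0, 0, 0]], [0.45, [0, 0, 0], [0, 0, 0]]])

```text
clock: 12.72
position: [0.4041, 0.2243, 0.0169]
orientation: [3.077, 0.628, -0.007]
contact_force: [-0.7, 0.3, -0.2]
gripper_width: 0.0423
```

```bash
python3 - <<'E'
from h import *
to([.406,.225,.019],-67)
a=read_camera('scene')
save('g3.png',cv2.resize(a[170:250,170:270],(750,600),interpolation=cv2.INTER_CUBIC))
E
```

```text
t 12.7167 pos [0.4041 0.2243 0.0169] yhead -66.94 zax [-0.0042 -0.0019 -1.    ] q [ 0.43  0.37  1.92 -0.    0.85  1.6 ] w 0.0423074797253144 F [-0.7   0.32 -0.16]
shift now mm [ 2.1  0.1 -2.1]
turn rv deg [0.01 0.26 0.06] then shift [ 2.1  0.1 -2.1]
```

View pics/g3.png

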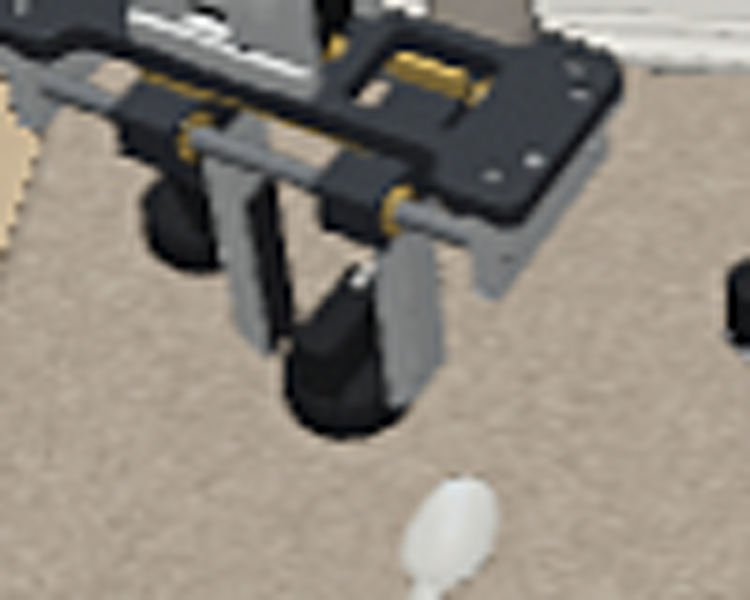

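Request:
move_arm(increments=[[0.45, [2, 0, -2.5], [0, 0.3, 0]], [0.1, [0, 0, 0], [0, 0, 0]], [0.1, [0, 0, 0], [0, 0, 0]], [0.0, [0, 0, 0], [0, 0, 0]], [0.0, [0, 0, 0], [0, 0, 0]], [0.0, [0, 0, 0], [0, 0, 0]], [0.0, [0, 0, 0], [0, 0, 0]], [0.0, [0, 0, 0], [0, 0, 0]]], newtons=35)

```text
clock: 13.43
position: [0.4071, 0.2256, 0.0212]
orientation: [-3.077, -0.628, -0.006]
contact_force: [0.0, -0.3, -0.4]
gripper_width: 0.0155
```

```bash
python3 - <<'E'
from h import *
to([.406,.225,.019],-67)
E
```

```text
t 13.4333 pos [0.4071 0.2256 0.0212] yhead -66.93 zax [ 0.0036  0.0015 -1.    ] q [ 0.43  0.37  1.92 -0.    0.85  1.6 ] w 0.01554165944273673 F [ 0.04 -0.27 -0.38]
shift now mm [-1.2  0.2  2.2]
turn rv deg [ 0.   -0.22  0.07] then shift [-1.2  0.2  2.2]
```

Request:
move_arm(increments=[[0.0, [0, 0, -15], [0, 0, 0]], [0.0, [0, 0, -30], [0, 0, 0]], [0.0, [0, 0, -35], [0, 0, 0]], [0.0, [0, 0, -35], [0, 0, 0]], [0.0, [0, 0, -35], [0, 0, -6.8]], [0.0, [0, 0, 0], [0, 0, -6.8]], [0.0, [0, 0, 0], [0, 0, -6.8]], [0.0, [0, 0, 0], [0, 0, -6.8]]])

```text
clock: 14.1
position: [0.4053, 0.2249, 0.1783]
orientation: [2.834, 1.355, 0.002]
contact_force: [0.4, 0.8, -1.3]
gripper_width: 0.0159
```

```bash
python3 - <<'E'
from h import *
to([.526,.05,.15],-40)
E
```

```text
t 14.1 pos [0.4053 0.2249 0.1783] yhead -38.9 zax [ 1.3e-03  4.0e-04 -1.0e+00] q [ 0.43  0.13  1.79 -0.    1.22  1.11] w 0.01593692247986034 F [ 0.35  0.8  -1.33]
shift now mm [-60.3 203.7  28.4]
turn rv deg [ 0.04 -0.07  1.1 ] then shift [-56.4 204.8  28.3]
```

Request:
move_arm(increments=[[0.0, [-10, 33, 0], [0, 0, 0]], [0.0, [-10, 33, 0], [0, 0, 0]], [0.0, [-10, 33, 0], [0, 0, 0]], [0.0, [-10, 33, 0], [0, 0, 0]], [0.0, [-10, 33, 0], [0, 0, 0]], [0.0, [-10, 33, 8], [0, 0, 0]], [0.0, [0, 0, 10], [0, 0, 0]], [0.0, [0, 0, 10], [0, 0, 0]], [0.0, [0, 0, 0], [0, 0, 0]]])

```text
clock: 14.85
position: [0.5276, 0.0475, 0.1495]
orientation: [2.825, 1.374, 0.006]
contact_force: [-0.4, -0.9, -0.7]
gripper_width: 0.0158
```

```bash
python3 - <<'E'
from h import *
to([.526,.05,.12],-40)
a=np.mean([read_camera('scene').astype(float) for _ in range(4)],0);np.save('sc_h.npy',a)
save('h1.png',np.clip(cv2.resize(a[165:245,260:360],(750,600),interpolation=cv2.INTER_CUBIC)*1.3,0,255).astype(np.uint8))
b=read_camera('top');save('h1t.png',cv2.resize(b[130:270,220:400],(720,560)))
E
```

```text
t 14.85 pos [0.5276 0.0475 0.1495] yhead -38.14 zax [ 0.0033  0.0014 -1.    ] q [0.02 0.31 1.65 0.   1.18 0.69] w 0.015848443773428325 F [-0.38 -0.95 -0.74]
shift now mm [ 0.9 -2.8 29.5]
turn rv deg [ 0.1  -0.18  1.86] then shift [ 0.9 -2.8 29.5]
```

View pics/h1.png

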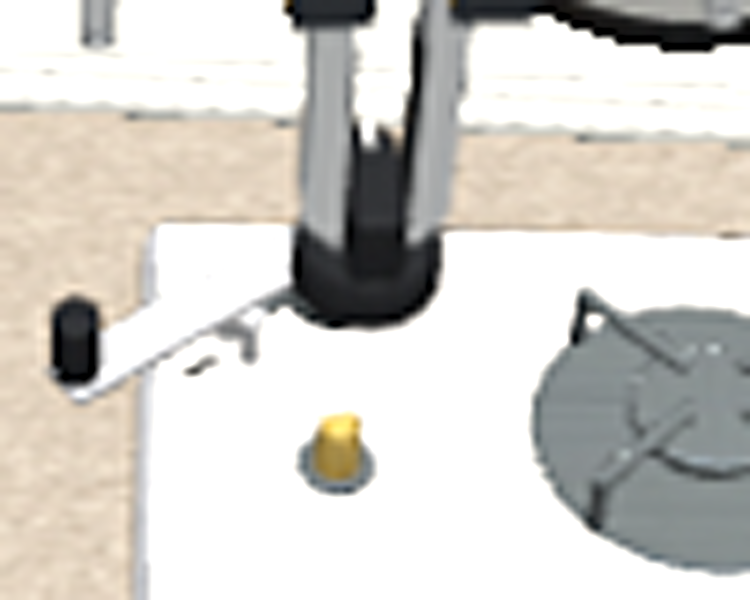

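View pics/h1t.png

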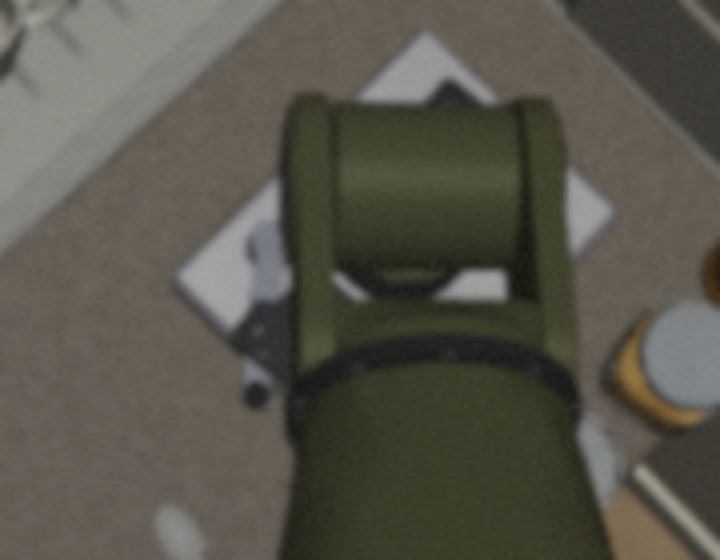

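```bash
python3 - <<'E'
from h import *
from scipy.optimize import minimize
a=np.load('sc_h.npy');u0,v0,n=292,192,32
g=a[v0:v0+n,u0:u0+n].mean(2);T=(g<95).astype(float)
yy,xx=np.mgrid[:n,:n];sel=(yy+v0>=198)&(yy+v0<=213)&(xx>=3)&(xx<=30)
S=8
def mask(x,y,zu):
    L=np.zeros((n*S,n*S),np.float32)
    P=[[x+.022*np.cos(t),y+.022*np.sin(t),z] for t in np.linspace(0,6.28,60) for z in(zu,zu+.016)]
    q=(cv2pts('scene',P)-[u0,v0]+.5)*S-.5
    cv2.fillConvexPoly(L,np.round(cv2.convexHull(q.astype(np.float32))*16).astype(np.int32),1.,shift=4)
    return cv2.resize(cv2.GaussianBlur(L,(0,0),S*.4),(n,n),interpolation=cv2.INTER_AREA)
T=1-np.clip((g-45)/(190-45),0,1)
print((T[sel]>.5).sum())
p=observe()['position']
for zu in(p[2]-.0212,):
    r=minimize(lambda v:((mask(p[0]+v[0]*.001,p[1]+v[1]*.001,zu)-T)[sel]**2).mean(),[0,0],method='Nelder-Mead',options=dict(initial_simplex=[[0,0],[5,0],[0,5]]))
    print(zu,r.fun,r.x,p)
    R=Ro.from_rotvec(observe()['orientation']).as_matrix();print('offset tool frame',R.T@np.r_[r.x,0])
    m=mask(p[0]+r.x[0]*.001,p[1]+r.x[1]*.001,zu)
    print(np.where(np.abs(m-T)[6:18].max(1)>.3))
E
```

```text
204
0.13123149952354723 0.024026908234011275 [-0.51179393 -1.62513455] [0.52844581 0.048488   0.1524315 ]
offset tool frame [-1.59542104  0.59798605 -0.00630349]
(array([ 0,  1,  2,  3,  4,  6,  7,  8,  9, 10, 11]),)
```

```bash
python3 - <<'E'
from h import *
to([.5272,.0502,.10],-40)
E
```

```text
t 15.1 pos [0.5284 0.0485 0.1524] yhead -38.03 zax [ 0.0075  0.0015 -1.    ] q [0.02 0.3  1.65 0.   1.19 0.68] w 0.015695224984675325 F [-0.5  -0.46 -0.98]
shift now mm [ 0.3 -2.3 52.4]
turn rv deg [ 0.28 -0.34  1.97] then shift [ 0.5 -2.1 52.4]
```

Request:
move_arm(increments=[[0.0, [0, -2, 9], [0.3, -0.3, 2]], [0.0, [-0.5, 0, 9], [0, -0.2, 0]], [0.0, [-0.5, 0, 9], [0, -0.2, 0]], [0.0, [-0.5, 0, 9], [0, -0.2, 0]], [0.0, [-0.5, 0, 9], [0, -0.2, 0]], [0.0, [0, 0, 0], [0, 0, 0]], [0.0, [0, 0, 0], [0, 0, 0]]])

```text
clock: 15.68
position: [0.5254, 0.0504, 0.1059]
orientation: [2.837, 1.333, -0.016]
contact_force: [-0.0, 0.3, -0.7]
gripper_width: 0.0155
```

```bash
python3 - <<'E'
from h import *
to([.5272,.0502,.0915],-40)
E
```

```text
t 15.6833 pos [0.5254 0.0504 0.1059] yhead -39.67 zax [-0.0062 -0.011  -0.9999] q [ 0.03  0.36  1.69 -0.01  1.1   0.73] w 0.015503400226327733 F [-0.    0.26 -0.73]
shift now mm [ 1.2  1.4 14.4]
turn rv deg [0.13 0.71 0.33] then shift [ 1.   1.4 14.4]
```

Request:
move_arm(increments=[[0.0, [1, 1.4, 5], [0.1, 0.7, 0.3]], [0.0, [0, 0, 5], [0, 0, 0]], [0.0, [0, 0, 3], [0, 0, 0]], [0.0, [0, 0, 0], [0, 0, 0]]])

```text
clock: 16.02
position: [0.5277, 0.05, 0.0921]
orientation: [2.847, 1.328, 0.003]
contact_force: [-0.7, -0.3, -1.0]
gripper_width: 0.0159
```

```bash
python3 - <<'E'
from h import *
to([.5272,.0502,.0915],-40)
a=read_camera('scene');save('h2.png',cv2.resize(a[175:245,265:345],(640,560),interpolation=cv2.INTER_CUBIC))
E
```

```text
t 16.0167 pos [0.5277 0.05   0.0921] yhead -40.0 zax [ 1.9e-03  8.0e-04 -1.0e+00] q [0.02 0.38 1.7  0.   1.06 0.72] w 0.015926781770187852 F [-0.74 -0.25 -0.96]
shift now mm [-0.2 -0.5  0.6]
turn rv deg [ 0.05 -0.11  0.  ] then shift [-0.2 -0.5  0.6]
```

View pics/h2.png

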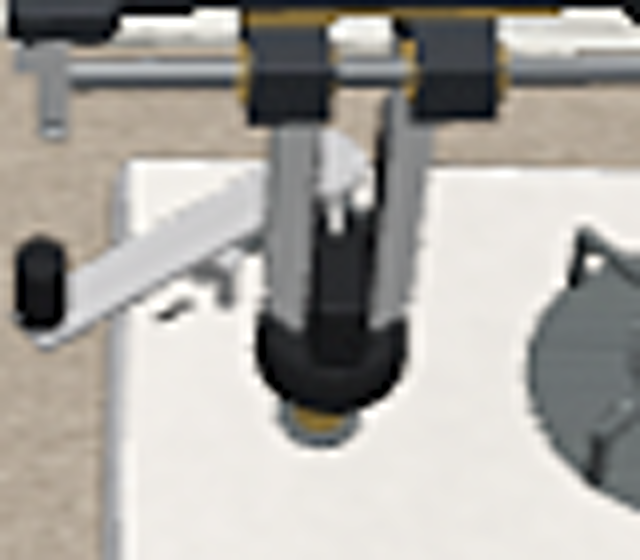

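The knob sits just above the spindle, with the skirt at crop (332,360) and the collar at (318,425). I'll check the lateral alignment numerically in this view.

```bash
python3 - <<'E'
from h import *
from scipy.optimize import minimize
a=read_camera('scene').astype(float);u0,v0,n=290,205,32
g=a[v0:v0+n,u0:u0+n].mean(2)
print(g[8:24,3:30].astype(int))
yy,xx=np.mgrid[:n,:n]
p=observe()['position'];print(p)
S=8
def mask(x,y,zu):
    L=np.zeros((n*S,n*S),np.float32)
    P=[[x+.022*np.cos(t),y+.022*np.sin(t),z] for t in np.linspace(0,6.28,60) for z in(zu,zu+.016)]
    q=(cv2pts('scene',P)-[u0,v0]+.5)*S-.5
    cv2.fillConvexPoly(L,np.round(cv2.convexHull(q.astype(np.float32))*16).astype(np.int32),1.,shift=4)
    return cv2.resize(cv2.GaussianBlur(L,(0,0),S*.4),(n,n),interpolation=cv2.INTER_AREA)
T=1-np.clip((g-45)/(200-45),0,1)
# skirt: rows 216..227 image
sel=(yy+v0>=216)&(yy+v0<=222)
r=minimize(lambda v:((mask(p[0]+v[0]*.001,p[1]+v[1]*.001,p[2]-.0212)-T)[sel]**2).mean(),[0,0],method='Nelder-Mead',options=dict(initial_simplex=[[0,0],[5,0],[0,5]]))
print(r.fun,r.x,'knob',p[:2]+r.x*.001)
E
```

```text
[[156 216 246 236 171  95 145 141 142 125  63  22  46  53  50  50  49  36
   85 131 141 138 169 223 240 235 234]
 [237 240 247 218  81  32  98 137 148 128  67  12  28  33  29  30  27  14
   99 145 139  98 125 217 241 234 234]
 [237 238 246 220  56  22  41  82 135 129  45  13  23  24  23  25  23  13
  117 141  85  35  29 201 243 234 233]
 [235 236 247 220   6  28  39  40  70  70  26  18  26  28  24  26  24  17
   52  63  40  25  49 208 244 235 233]
 [235 237 249 223   0  30  40  41  41  40  27  19  24  23  26  26  22  24
   33  39  39  29  56 209 245 236 233]
 [236 238 232 180   0  23  35  41  43  42  33  20  24  24  24  26  21  22
   35  45  40  24  54 208 245 235 234]
 [235 237 246 215   0  15  28  34  40  44  35  18  21  23  24  21  21  31
   41  42  37  17  48 205 243 234 233]
 [235 236 244 226 116   8  25  31  33  37  38  28  28  27  28  26  28  37
   42  33  29   9 104 212 240 233 231]
 [236 237 242 219 113   0  18  26  28  32  33  35  39  39  41  38  35  34
   35  27  22   0 155 224 236 231 231]
 [236 236 239 245 211  44   1  19  22  26  29  29  31  33  34  30  31  27
   31  22   7  37 199 240 233 229 230]
 [234 234 235 240 247 213  48   9  21  26  26  26  29  28  28  27  29  25
   23   9  46 204 246 238 232 230 230]
 [233 233 234 235 241 251 218   9  12  18  25  23  24  26  26  25  21  19
    5   0 150 228 242 234 232 231 231]
 [233 233 233 234 237 236 198  90  68  20  14  18  20  20  17  15   8   0
  102 218 247 239 235 233 232 232 232]
 [234 233 233 233 237 232 187 103 106  81  66  48  33  33  44  55  82 215
  252 244 240 235 234 233 232 232 232]
 [235 234 234 234 237 226 173  95 103  92  90  98  94  94 105 106 125 216
  246 237 235 233 233 232 232 231 231]
 [235 234 233 234 235 239 220 151 103 104  96  96  91  91 105 102 137 212
  238 233 233 233 233 232 232 230 230]]
[0.52786194 0.05004383 0.09265349]
0.013444422469760265 [4.60120514 0.8777371 ] knob [0.53246315 0.05092157]
```

```bash
python3 - <<'E'
from h import *
for q in [(.5275,.0485),(.526,.0503)]:
  print(q,[proj('scene',(*q,z)).round(2) for z in(.048,.066,.0714,.0794,.0874)])
for s in [(.001,0),(0,.001)]: print(proj('scene',(.5275+s[0],.0485+s[1],.0794))-proj('scene',(.5275,.0485,.0794)))
P=[[.5275+.022*np.cos(t),.0485+.022*np.sin(t),z] for t in np.linspace(0,6.28,200) for z in(.0714,.0874)]
q=cv2pts('scene',P);print('sil at spindle axis: u',q[:,0].min(),q[:,0].max(),'vmax',q[:,1].max())
E
```

```text
(0.5275, 0.0485) [array([304.35, 226.23]), array([304.85, 220.98]), array([305.01, 219.38]), array([305.24, 216.98]), array([305.47, 214.54])]
(0.526, 0.0503) [array([303.31, 226.1 ]), array([303.8 , 220.85]), array([303.95, 219.25]), array([304.17, 216.85]), array([304.4 , 214.41])]
[ 0.32867052 -0.22603552]
[-0.31989155 -0.26046241]
sil at spindle axis: u 294.98467801625407 315.64270060725835 vmax 227.08375358786876
```

Request:
move_arm(increments=[[0.0, [-0.5, -1.5, 0], [0, -0.1, 0]], [0.0, [0, 0, 2], [0, 0, 0]], [0.0, [0, 0, 2], [0, 0, 0]], [0.0, [0, 0, 2], [0, 0, 0]]])

```text
clock: 16.45
position: [0.5268, 0.0508, 0.0873]
orientation: [2.845, 1.327, 0.004]
contact_force: [-0.3, 0.6, -0.2]
gripper_width: 0.0158
```

```bash
python3 - <<'E'
from h import *
to([.5265,.0508,.0872],-40)
E
```

```text
t 16.45 pos [0.5268 0.0508 0.0873] yhead -39.98 zax [ 3.2e-03 -8.0e-04 -1.0e+00] q [ 0.03  0.38  1.71 -0.    1.05  0.73] w 0.015818415711641838 F [-0.32  0.63 -0.24]
shift now mm [-0.2 -0.3  0.1]
turn rv deg [ 0.17 -0.09  0.02] then shift [-0.2 -0.3  0.1]
```

Request:
move_arm(increments=[[0.0, [0, 0, 2], [0, 0, 0]], [0.0, [0, 0, 2], [0, 0, 0]], [0.0, [0, 0, 0], [0, 0, 0]]])

```text
clock: 16.7
position: [0.5268, 0.0509, 0.0825]
orientation: [2.845, 1.327, 0.004]
contact_force: [0.8, 0.7, -0.7]
gripper_width: 0.0154
```

Request:
move_arm(increments=[[0.0, [0, 0, 2], [0, 0, 0]], [0.0, [0, 0, 1], [0, 0, 0]]])

```text
clock: 16.87
position: [0.5269, 0.0509, 0.0794]
orientation: [2.845, 1.327, 0.005]
contact_force: [0.3, 0.7, -0.6]
gripper_width: 0.0156
```

```bash
python3 - <<'E'
from h import *
to([.5265,.0508,.0872],-40);print(observe()['torque'])
E
```

```text
t 16.8667 pos [0.5269 0.0509 0.0794] yhead -39.98 zax [ 3.5e-03 -5.0e-04 -1.0e+00] q [ 0.03  0.39  1.71 -0.    1.03  0.73] w 0.015608325333387406 F [ 0.3   0.71 -0.56]
shift now mm [-0.4 -0.2 -7.8]
turn rv deg [ 0.17 -0.1   0.02] then shift [-0.4 -0.3 -7.8]
[-0.02284178  0.07309435 -0.03315243]
```

No contact force with the mouth about 8 mm below the tip, so the bore has gone over the D. I'll keep going to home.

Request:
move_arm(increments=[[0.0, [0, 0, 2], [0, 0, 0]], [0.0, [0, 0, 2], [0, 0, 0]], [0.0, [0, 0, 1], [0, 0, 0]]], newtons=45)

```text
clock: 17.12
position: [0.527, 0.0509, 0.0739]
orientation: [2.845, 1.327, 0.005]
contact_force: [1.1, 0.4, -0.2]
gripper_width: 0.0154
```

Request:
move_arm(increments=[[0.0, [0, 0, 1], [0, 0, 0]], [0.0, [0, 0, 1], [0, 0, 0]]])

```text
clock: 17.28
position: [0.5271, 0.0509, 0.0718]
orientation: [2.845, 1.327, 0.005]
contact_force: [-1.6, 0.6, 3.9]
gripper_width: 0.0157
```

Request:
move_arm(increments=[[0.0, [0, 0, 1], [0, 0, 0]], [0.0, [0, 0, 1], [0, 0, 0]]])

```text
clock: 17.45
position: [0.5272, 0.051, 0.0702]
orientation: [2.845, 1.327, 0.005]
contact_force: [-3.0, 0.6, 6.1]
gripper_width: 0.0155
```

Contact came at the expected height and the force matches the spring. Pressing further.

Request:
move_arm(increments=[[0.0, [-0.3, -0.2, 1], [0, 0, 0]], [0.0, [0, 0, 1], [0, 0, 0]], [0.0, [0, 0, 1], [0, 0, 0]]])

```text
clock: 17.7
position: [0.5273, 0.051, 0.0683]
orientation: [2.845, 1.327, 0.008]
contact_force: [-3.4, -0.3, 8.3]
gripper_width: 0.0154
```

Request:
move_arm(increments=[[0.0, [0, 0, 1], [0, 0, 0]], [0.0, [0, 0, 0.5], [0, 0, 0]]])

```text
clock: 17.87
position: [0.5275, 0.0509, 0.0679]
orientation: [2.844, 1.327, 0.008]
contact_force: [-3.7, -0.1, 9.0]
gripper_width: 0.0154
```

```bash
python3 - <<'E'
from h import *
to([.5265,.0508,.0682],-40)
E
```

```text
t 17.8667 pos [0.5275 0.0509 0.0679] yhead -39.97 zax [ 6.1e-03 -4.0e-04 -1.0e+00] q [ 0.03  0.41  1.72 -0.    1.01  0.73] w 0.015418667873111212 F [-3.72 -0.13  8.98]
shift now mm [-0.7 -0.6 -0.3]
turn rv deg [ 0.28 -0.21  0.03] then shift [-0.7 -0.6 -0.3]
```

Request:
move_arm(increments=[[0.0, [-0.5, -0.2, 1.5], [0.2, -0.2, 0]], [0.0, [0, 0, 2], [0, 0, 0]], [0.0, [0, 0, 2], [0, 0, 0]]])

```text
clock: 18.12
position: [0.5283, 0.051, 0.0675]
orientation: [2.845, 1.328, 0.007]
contact_force: [-12.8, -0.3, 29.1]
gripper_width: 0.0154
```

```bash
python3 - <<'E'
from h import *
a=read_camera('scene')
for _ in range(8): read_camera('top')
to([.5265,.0508,.0682],-40)
save('f1.png',cv2.resize(a[165:245,250:350],(750,600),interpolation=cv2.INTER_CUBIC))
save('f1full.png',a)
for _ in range(6): read_camera('top')
to([.5265,.0508,.0682],-40)
b=read_camera('top');save('f1t.png',b)
def rec(q): return [(np.round(d['pixel'],1),round(d['p'],2)) for d in recognise('scene',q)]
read_camera('scene');print(rec('lever_grip'))
P=np.array([.5722,.1017])
for th in(.7,.8,.9,1.0):
    h=np.radians(47.8)-th+np.pi; print(th,proj('scene',(*(P+.1*np.array([np.cos(h),np.sin(h)])),.09)).round(1))
E
```

```text
t 18.5667 pos [0.5283 0.051  0.0675] yhead -39.96 zax [ 5.2e-03 -4.0e-04 -1.0e+00] q [ 0.03  0.41  1.72 -0.    1.01  0.73] w 0.0155352347565308 F [-11.98   0.5   27.66]
shift now mm [-1.3 -1.2 -0.7]
turn rv deg [ 0.24 -0.18  0.04] then shift [-1.3 -1.2 -0.7]
t 18.8667 pos [0.5283 0.051  0.0675] yhead -39.96 zax [ 5.2e-03 -4.0e-04 -1.0e+00] q [ 0.03  0.41  1.72 -0.    1.01  0.73] w 0.015712418492581558 F [-11.48  -0.27  26.35]
shift now mm [-1.3 -1.2 -0.7]
turn rv deg [ 0.24 -0.17  0.04] then shift [-1.3 -1.2 -0.7]
[(array([280. , 205.7]), 0.57)]
0.7 [274.5 215.7]
0.8 [271.2 213.3]
0.9 [268.2 210.6]
1.0 [265.6 207.8]
```

View pics/f1.png

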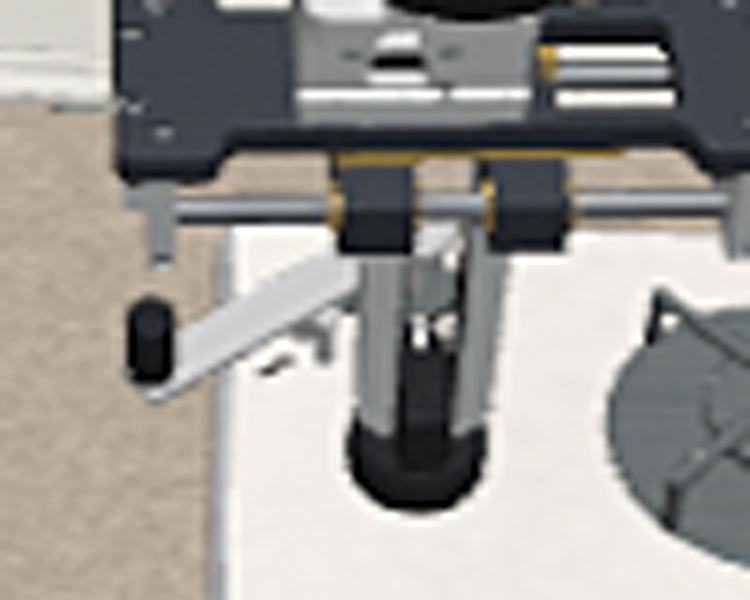

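View pics/f1full.png

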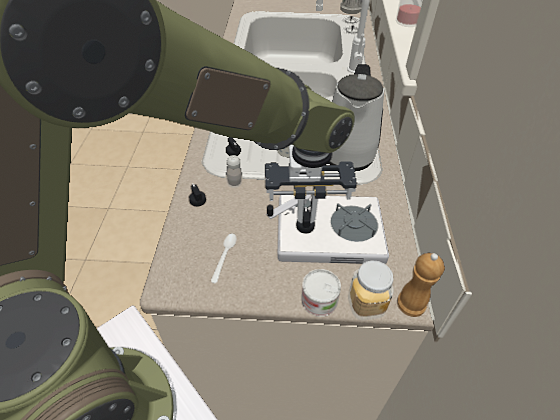

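On the stop: 26 N and no motion. The grip post is at scene (270,210), which matches θ≈0.90. I'll ease the side load a little while staying firmly pressed.

Request:
move_arm(increments=[[0.0, [-0.6, -0.2, 1.2], [0, 0, 0]], [0.0, [-0.6, 0, 1.2], [0, 0, 0]]])

```text
clock: 19.18
position: [0.5279, 0.0508, 0.0678]
orientation: [2.844, 1.328, 0.011]
contact_force: [-3.9, 5.2, 11.7]
gripper_width: 0.0157
```

```bash
python3 - <<'E'
from h import *
for _ in range(10): read_camera('top')
to([.5265,.0508,.0682],-40)
for _ in range(10): read_camera('top')
to([.5265,.0508,.0682],-40)
E
```

```text
t 19.6833 pos [0.528  0.0508 0.0678] yhead -39.96 zax [ 7.5e-03  6.0e-04 -1.0e+00] q [0.03 0.41 1.72 0.   1.   0.72] w 0.015313280024878247 F [-5.45  3.66 15.15]
shift now mm [-1.  -1.1 -0.4]
turn rv deg [ 0.31 -0.3   0.04] then shift [-1.  -1.1 -0.4]
t 20.1833 pos [0.528  0.0508 0.0678] yhead -39.96 zax [ 7.4e-03  6.0e-04 -1.0e+00] q [0.03 0.41 1.72 0.   1.   0.72] w 0.015568357984194455 F [-4.55  2.79 13.85]
shift now mm [-1.  -1.1 -0.5]
turn rv deg [ 0.31 -0.3   0.04] then shift [-1.  -1.1 -0.4]
```

Steady for 1 s at 14–15 N, above the 9.6 N needed for fully in, with only small side loads. Handing in.

```bash
python3 -c "
from bench import *
print(hand_in())"
```

```text
the job is handed in; nothing more can be done
None
```

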